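# Wind down a screw press with its folding crank

### The arm

A 7-joint arm with a two-finger parallel gripper is mounted at the origin on a cart in front of the work surface, level with it; the furniture and walls round the work are solid. World frame = base frame: x ahead of the robot, y to its left, z up, the work surface at z = 0. Lengths are in m, angles in rad, forces in N, time in s.
With the tool pointing down it reaches from about 0.425 to 0.875 m from the base axis. Payload 4.7 kg.
Tool frame: the origin (TCP) lies between the finger pads; the fingertips stand 17 mm ahead of it and the grasp point (between the pads) lies 2 mm behind it; x points along the fingers, y is the direction in which the jaws open and shut, and the axes are right-handed (so a half turn about x gives the same grasp; the last joint's range is limited). The gripper opens to 85 mm and grips with 20 to 120 N. Pads are 22 mm wide; open, the fingers measure 114 mm over their backs; the gripper's body (76 mm by 85 mm) begins 54 mm behind the grasp point. The pads swing forward as they close: fully open they stand 13 mm farther back than shut.
Start: joints at [-1.243, 0.321, -0.07, 1.45, 0.023, 1.371, -0.057], TCP at [0.201, 0.618, 0.223] pointing down, gripper open.
Joint ranges: [-2.86, 2.86], [-0.3, 2.09], [-1.38, 1.24], [0.06, 2.45], [-1.56, 4.7], [0.09, 2.05], [-2.69, 2.69]. Speed limits (rad/s): [2.57, 2.57, 3.14, 3.14, 3.14, 3.14, 3.14].

### API

Orientations are given as a unit quaternion [x, y, z, w].
In Python, from station import ctrl, viewer, order gives the robot as it stands.
- The arm moves only by the shell command python3 -m pendant 'ROWS' [OPENING] [FORCE]. ROWS is JSON, a list that holds one entry, the list of rows, each a list of 6 numbers: the shift along the world's x, y, z in cm, then the turn, a rotation vector about the world's x, y, z in degrees. A call has exactly 8 rows; each row is the pose to reach, as a shift and turn from the pose commanded when the call began; what a row does not reach only later rows make up. A row lasts 1/8 s, in which the tool goes at most 62.5 mm and 10.7 degrees, less where a joint would pass 70% of its speed; a pose out of reach is approached as far as the arm can. A call with a gripper value outside its range is refused whole. OPENING is the opening, from 0 (shut) to 1 (fully open), set as the call begins (- or left out, the last holds). The fingers move at their own pace and stop on an object; FORCE is the grip in N (left out, the last holds). Time passes only in rows, so rows that repeat a pose let the fingers close, or fill a call up. It gives the time, the measured TCP pose, the force and the opening at its end, in the units of the state.
- ctrl.read_state(): the state, without advancing time (a new reading comes with each control period).
- viewer.capture(name): name is "scene" or "top" or "wrist"; returns (picture, depth): 480x640x3 uint8, blue, green, red; 480x640 float32, m along the optical axis (not along the pixel's ray), 0 where there is no reading.
- viewer.camera_info(name): a dict with "vertical_fov" (degrees; the focal length in pixels is half the picture's height over the tangent of half this angle, whatever the lens; pixels are square), "cx", "cy" (the principal point, pixels), "k1" (the pictures are not rectified: a ray, as slopes to the right and down, at radius r is drawn at 1 + k1 r^2 times it, then the intrinsics apply), "rvec" (rotation vector, rad) and "tvec" (3), from world to camera coordinates, as OpenCV has them. Camera axes: x right, y down, z forward; pixel columns grow to the right and rows downward; lengths in m; the calibration is good to about 2 mm. A picture is of the moment at which its call begins: read the wrist's pose just before it. camera_info takes no time and is no camera call; for the wrist camera it gives the pose at the moment of the call.
- order.hand_in(): hands the job in, once; it reports no verdict.
The state is a dict: "t": time; "joint_positions": joint angles; "dq": joint speeds; "tau": joint torques, N m; "eef_pos": TCP position; "ee_rot": TCP orientation; "contact_force": force on the tool from outside, world axes, zero at the start; "torque": the same for the moment, N m; "gripper_width": finger opening in m.
Only numpy, scipy, OpenCV 4.12 (cv2) and the standard library are available. Lean on these libraries where they do the work, as an engineer would, in place of code of your own. Each camera call takes 0.05 s, during which the arm holds its last target.

### The job

Put the little cheese press under pressure: swing its folded crank handle up, wind the crank clockwise until the pressing plate just touches the wooden follower in the mould, and give it a third of a turn more, no harder. Then fold the handle back down flat on the crank arm so that the press can go under the cabinet. Leave the things standing round the press where they are.

Things in the scene. Friction and masses are not known exactly. Their poses are not given: they have to be found in the camera images.
- press: small steel screw press, fixed: drip tray 184 x 180 mm with a spout at its front (-x), two posts at y = +-74 mm (nuts to z 181 mm), a cross-beam on top (z 146 to 166 mm, brass bush to 174 mm) that carries the spindle, and below it a perforated mould with a wooden follower. Origin: underside of the tray on the spindle axis, z up.
- mould_rim (a point): centre of the mouth of the round mould (outside diameter 100 mm). In it lies the follower, a pale wooden disc of diameter 92 mm whose top stands 6 to 15 mm above this point; how far depends on the filling and must be found out. Under load the filling gives, 1 mm for 30 N.
- plate: round steel pressing plate, diameter 76 mm, at the foot of the spindle; it goes round and down with the crank. Origin: centre of its underside, which presses on the middle of the follower. It starts 4 to 16 mm above the follower (at least 0.4 turn of free winding) and moves down 10 mm per turn of the crank.
- crank (a joint): turn of spindle and crank about the vertical, rad; grows clockwise seen from above, lowering spindle, plate and crank together 10 mm a turn. At q the arm points along yaw(press) - q. Stays where left. Moving, it takes some 1.6 N along the handle's path while free; after touch each tenth of a turn adds 30 N on the plate and 2 N at the handle. At rest friction takes the load: feel it while turning.
- handle (a joint): hinge of the folding handle at the outer end of the crank arm, rad: 0 folded flat (lying inward on top of the arm, free end near the spindle axis), 1.57 straight up, stop at 1.62. Stiff, stays where left; takes about 3.5 N at 45 mm from the hinge. When up, more than that towards the spindle folds it; outward it rests on its stop.
- crank_hinge (a point): the hinge of the folding handle, 64 mm from the spindle axis, 11 mm above the top of the 16 mm wide steel arm; its axis is level and square to the arm. z 0.225 m at crank = 0.
- hub (a point): point on the spindle axis at the height of the handle's hinge.
- grip_end (a point): centre of the free end of the handle, 58 mm from the hinge. The handle is a black round grip, 12 to 58 mm from the hinge, diameter 16 to 18 mm, that spins freely on its own long axis, so a gripper can hold it without turning while it goes round. Folded, its underside is 2 mm above the arm.
- salt: salt shaker, diameter 44 mm, 90 mm high, left of the press; origin: underside centre.
- teaspoon: steel teaspoon, 132 mm long, lying left of the press; origin: underside centre.
- mug: two-tone mug, 88 mm high, right of the press; origin: underside centre.

How it is judged:
By the outcome, as a careful person would: the job done as asked, in the order asked, and still so for the second after the job is handed in, with the robot touching nothing.
It also fails if it takes over 72 s, if anything falls off the work surface, if the arm or the gripper's body presses on something with over 40 N, if the wrist force passes 120 N, or if a joint passes its speed limit or range.

## Working session

There is one attempt and no reset: what is moved stays moved. The work goes in short steps, Python scripts to look and compute and a shell command to move; the robot and the scene stay as the last step left them, time stands still between calls to the robot, and variables do not carry over. Pictures are saved under pics/ and viewed, and the job is handed in when it is done.

```bash
ls; mkdir -p pics
cat > h.py <<'E'
import numpy as np, cv2
from station import ctrl, viewer, order
from scipy.spatial.transform import Rotation as R
def K(i):
    f=240/np.tan(np.radians(i["vertical_fov"])/2)
    return np.array([[f,0,i["cx"]],[0,f,i["cy"]],[0,0,1.]]),np.array([i["k1"],0,0,0,0.])
def cap(n,fn):
    i=viewer.camera_info(n); p,d=viewer.capture(n); cv2.imwrite("pics/"+fn+".png",p); np.savez("pics/"+fn+".npz",d=d,p=p,**{k:np.array(v) for k,v in i.items()}); return p,d,i
def load(fn):
    z=np.load("pics/"+fn+".npz"); return z["p"],z["d"],{k:z[k] for k in ("vertical_fov","cx","cy","k1","rvec","tvec")}
def cloud(d,i):
    k,dc=K(i); v,u=np.mgrid[0:480,0:640]
    s=cv2.undistortPoints(np.stack([u,v],-1).reshape(-1,1,2).astype(float),k,dc).reshape(480,640,2)
    P=np.dstack([s[...,0]*d,s[...,1]*d,d]); Rm=cv2.Rodrigues(np.array(i["rvec"],float))[0]
    W=(P-np.array(i["tvec"]).reshape(3))@Rm; W[d==0]=np.nan; return W
def proj(X,i):
    k,dc=K(i); return cv2.projectPoints(np.array(X,float).reshape(-1,1,3),np.array(i["rvec"],float),np.array(i["tvec"],float),k,dc)[0].reshape(-1,2)
def st():
    s=ctrl.read_state(); print("t",round(s["t"],2),"p",np.round(s["eef_pos"],4),"q",np.round(s["ee_rot"],3),"F",np.round(s["contact_force"],2),"T",np.round(s["torque"],2),"w",round(s["gripper_width"],4)); return s
E
python3 - <<'E'
from h import *
for n in("scene","top","wrist"):
    p,d,i=cap(n,n+"0"); print(n,{k:np.round(v,3) for k,v in i.items()})
s=st();print(np.round(s["joint_positions"],3), R.from_quat(s["ee_rot"]).as_matrix().round(3))
E
```

```text
pics
scene {'vertical_fov': np.float64(42.086), 'cx': np.float64(325.987), 'cy': np.float64(240.578), 'k1': np.float64(-0.132), 'rvec': array([ 1.942, -0.793,  0.457]), 'tvec': array([-0.197,  0.365,  0.926])}
top {'vertical_fov': np.float64(45.895), 'cx': np.float64(324.59), 'cy': np.float64(241.09), 'k1': np.float64(-0.114), 'rvec': array([ 2.151, -2.103,  0.174]), 'tvec': array([0.216, 0.508, 1.153])}
wrist {'vertical_fov': np.float64(64.279), 'cx': np.float64(321.675), 'cy': np.float64(234.716), 'k1': np.float64(-0.065), 'rvec': array([-2.328, -1.694, -0.26 ]), 'tvec': array([-0.649, -0.04 ,  0.381])}
t 0.15 p [0.2006 0.6178 0.2222] q [ 0.11   0.698 -0.111  0.698] F [-0.21 -1.14 -0.36] T [0.05 0.01 0.01] w 0.085
[-1.243  0.322 -0.07   1.451  0.023  1.371 -0.057] [[-0.     0.309  0.951]
 [-0.001  0.951 -0.309]
 [-1.    -0.001  0.   ]]
```

View pictures.

View pics/scene0.png

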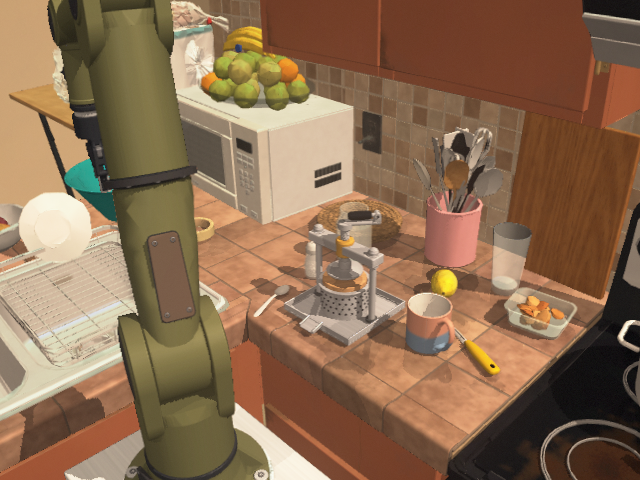

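View pics/top0.png

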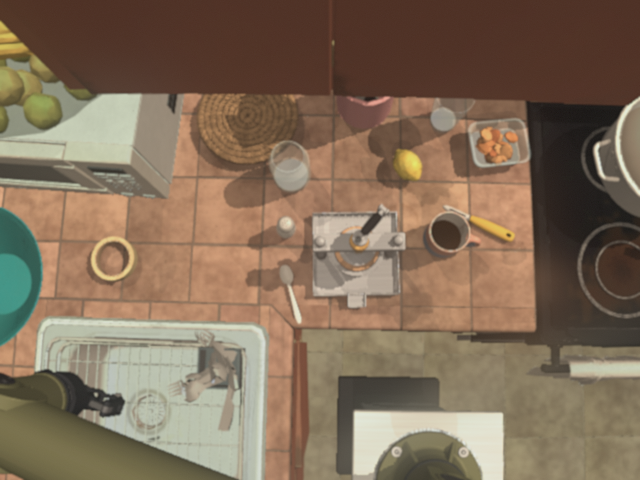

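View pics/wrist0.png

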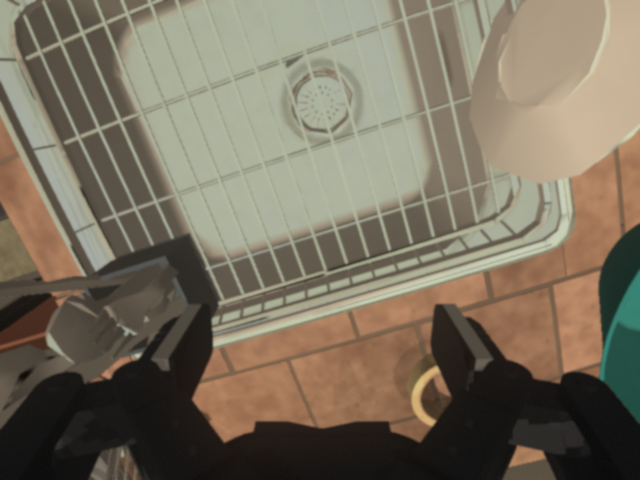

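Run:
```python
from h import *
p,d,i=load("top0"); W=cloud(d,i)
cv2.imwrite("pics/topz.png",cv2.resize(p[190:320,260:480],None,fx=3.5,fy=3.5,interpolation=cv2.INTER_CUBIC))
q,d2,i2=load("scene0"); W2=cloud(d2,i2)
cv2.imwrite("pics/scz.png",cv2.resize(q[190:350,240:500],None,fx=3,fy=3,interpolation=cv2.INTER_CUBIC))
for n,(u,v) in dict(postL=(320,242),postR=(397,240),salt=(286,226),handle=(374,220),mug=(448,232),cab=(250,50),hub=(358,238),cabedge=(330,93)).items():print(n,W[v,u].round(3))
for nm,w in(("top",W),("scene",W2)):
    m=(w[...,2]>.19)&(w[...,2]<.26)&(w[...,0]>.4)&(w[...,0]<.8)&(abs(w[...,1])<.35)
    v,u=np.nonzero(m);print(nm,len(v)); 
    if len(v): print(u.min(),u.max(),v.min(),v.max())
    for a,b in list(zip(v,u))[::max(1,len(v)//40)]:print((b,a),w[a,b].round(3),end=" ")
    print()
```

```text
postL [0.477 0.234 0.183]
postR [0.485 0.09  0.179]
salt [0.526 0.307 0.087]
handle [0.511 0.138 0.23 ]
mug [ 0.533 -0.039  0.021]
cab [0.633 0.315 0.611]
hub [0.481 0.165 0.214]
cabedge [0.635 0.22  0.489]
top 543
352 389 204 246
(np.int64(381), np.int64(204)) [0.541 0.125 0.23 ] (np.int64(380), np.int64(207)) [0.535 0.127 0.231] (np.int64(377), np.int64(209)) [0.533 0.132 0.226] (np.int64(380), np.int64(210)) [0.532 0.126 0.222] (np.int64(380), np.int64(211)) [0.529 0.127 0.225] (np.int64(380), np.int64(212)) [0.526 0.127 0.23 ] (np.int64(379), np.int64(213)) [0.525 0.129 0.229] (np.int64(377), np.int64(214)) [0.523 0.132 0.229] (np.int64(375), np.int64(215)) [0.52  0.136 0.231] (np.int64(374), np.int64(216)) [0.52  0.137 0.226] (np.int64(373), np.int64(217)) [0.517 0.14  0.231] (np.int64(372), np.int64(218)) [0.515 0.141 0.229] (np.int64(371), np.int64(219)) [0.512 0.143 0.233] (np.int64(370), np.int64(220)) [0.511 0.145 0.23 ] (np.int64(369), np.int64(221)) [0.509 0.147 0.231] (np.int64(368), np.int64(222)) [0.507 0.149 0.233] (np.int64(367), np.int64(223)) [0.506 0.15  0.229] (n
[... 2690 characters left out ...]
), np.int64(220)) [0.49  0.161 0.212] (np.int64(370), np.int64(220)) [0.522 0.129 0.212] (np.int64(349), np.int64(221)) [0.491 0.156 0.211] (np.int64(372), np.int64(221)) [0.524 0.125 0.211] (np.int64(351), np.int64(222)) [0.49  0.15  0.211] (np.int64(374), np.int64(222)) [0.522 0.118 0.211] (np.int64(353), np.int64(223)) [0.492 0.146 0.21 ] (np.int64(376), np.int64(223)) [0.527 0.117 0.208] (np.int64(356), np.int64(224)) [0.497 0.143 0.207] (np.int64(338), np.int64(225)) [0.467 0.163 0.208] (np.int64(341), np.int64(226)) [0.47  0.158 0.207] (np.int64(349), np.int64(227)) [0.485 0.15  0.203] (np.int64(343), np.int64(229)) [0.472 0.154 0.201] (np.int64(346), np.int64(231)) [0.482 0.155 0.193]
```

```bash
sleep 1; ls pics
```

```text
scene0.npz
scene0.png
scz.png
top0.npz
top0.png
topz.png
wrist0.npz
wrist0.png
```

View pics/topz.png

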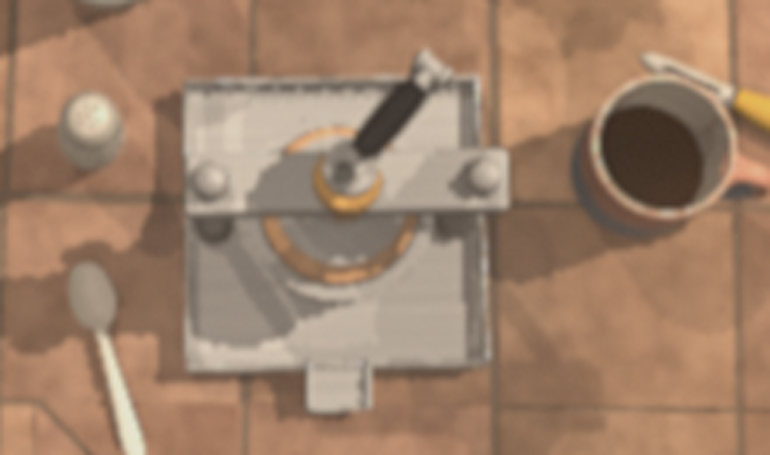

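View pics/scz.png

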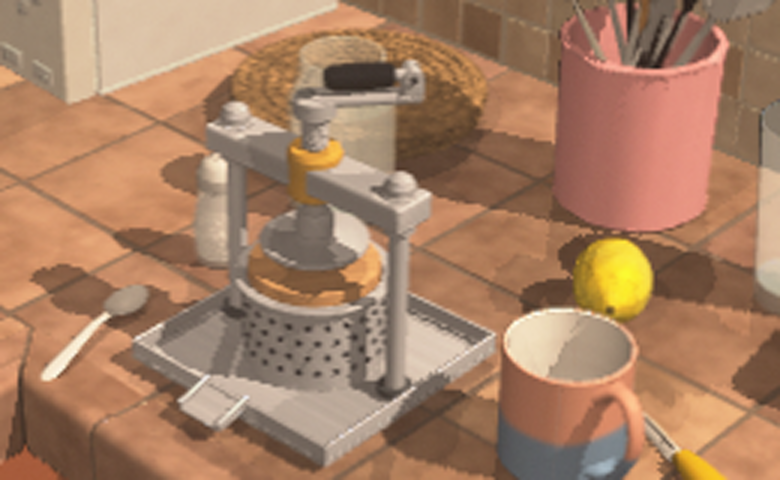

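Run:
```python
from h import *
s=ctrl.read_state(); i=viewer.camera_info("wrist")
Rm=cv2.Rodrigues(np.array(i["rvec"]))[0]; c=-Rm.T@np.array(i["tvec"])
T=R.from_quat(s["ee_rot"]).as_matrix()
print("cam",c.round(3),"in tool",(T.T@(c-s["eef_pos"])).round(3),"axes in tool (cols x,y,z)\n",(T.T@Rm.T).round(3))
print("axes world\n",Rm.T.round(3))
# fits
p,d,i=load("top0"); W=cloud(d,i)
q,d2,i2=load("scene0"); W2=cloud(d2,i2)
for nm,w in(("top",W),("scene",W2)):
    w=w.reshape(-1,3); w=w[(abs(w[:,0]-.5)<.09)&(abs(w[:,1]-.15)<.12)]
    b=w[(w[:,2]>.16)&(w[:,2]<.17)]
    print(nm,"beam",len(b),b.mean(0).round(4)); c=(b-b.mean(0))[:,:2]; u,s_,vt=np.linalg.svd(c,full_matrices=False); print(vt[0],b[:,1].min(),b[:,1].max(),b[:,2].mean())
    for lo,hi in((.175,.19),):
        for sy in(0,1):
            g=w[(w[:,2]>lo)&(w[:,2]<hi)&((w[:,1]>.16)==sy)&(abs(w[:,1]-.16)>.04)]; print("post",len(g),g.mean(0).round(4))
    h=w[w[:,2]>.219]; print("grip",len(h),h.mean(0).round(4)); u,s_,vt=np.linalg.svd((h-h.mean(0))[:,:2],full_matrices=False); print(vt[0],np.degrees(np.arctan2(vt[0][1],vt[0][0])))
    t=w[(w[:,2]<.03)]
    print(np.nanpercentile(w[:,2],99.5))
```

```text
cam [0.126 0.643 0.373] in tool [-0.151  0.    -0.079] axes in tool (cols x,y,z)
 [[ 0.001 -0.304  0.953]
 [ 1.     0.001 -0.001]
 [-0.001  0.953  0.304]]
axes world
 [[ 0.308  0.907  0.288]
 [ 0.951 -0.293 -0.096]
 [-0.003  0.304 -0.953]]
top beam 1141 [0.4813 0.1626 0.1655]
[-0.0409459   0.99916137] 0.07313103156889435 0.24842432557737676 0.1654855647538445
post 73 [0.4851 0.0879 0.1785]
post 75 [0.4791 0.2358 0.1787]
grip 333 [0.5111 0.1379 0.229 ]
[-0.7785249   0.62761372] 141.12571445299184
0.2325324921720405
scene beam 670 [0.4769 0.1541 0.1651]
[ 0.03853381 -0.9992573 ] 0.0725094478130978 0.24855936460285286 0.16506780026972726
post 43 [0.4826 0.086  0.1779]
post 31 [0.4772 0.2322 0.1783]
grip 249 [0.5087 0.1345 0.2267]
[-0.78307787  0.62192367] 141.543252142988
0.23043386879625113
```

```bash
python3 -m pendant '[[[0,0,4,0,0,0],[1.5,-3,8,0,0,0],[4.5,-7.5,11,0,0,-2],[8,-12.5,12.5,0,0,-5],[11.5,-18,12.5,0,0,-8],[15,-23.5,12.5,0,0,-11],[18.5,-29,12.5,0,0,-14],[22,-34.5,12.5,0,0,-17]]]' - 20; python3 -m pendant '[[[3,-4.8,0,0,0,-2],[5.5,-9,0,0,0,-3.7],[7,-11.5,-0.5,0,0,-3.7],[8,-12.8,-1.5,0,0,-3.7],[8,-12.8,-1.7,0,0,-3.7],[8,-12.8,-1.7,0,0,-3.7],[8,-12.8,-1.7,0,0,-3.7],[8,-12.8,-1.7,0,0,-3.7]]]'
python3 - <<'E'
from h import *
s=st();print(np.round(s["joint_positions"],3)); cap("wrist","wrist1"); cap("scene","scene1")
E
```

```text
t: 1.15
eef_pos: [0.4154, 0.2806, 0.348]
ee_rot: [0.213, 0.674, -0.213, 0.674]
contact_force: [0.1, 0.7, 0.7]
gripper_width: 0.0855
t: 2.15
eef_pos: [0.4945, 0.1556, 0.3313]
ee_rot: [0.234, 0.667, -0.233, 0.667]
contact_force: [-0.4, 0.2, -0.1]
gripper_width: 0.0852
t 2.15 p [0.4945 0.1556 0.3313] q [ 0.234  0.667 -0.233  0.667] F [-0.43  0.16 -0.11] T [-0.02 -0.02  0.01] w 0.0852
[-7.290e-01 -2.000e-03  3.750e-01  1.607e+00  1.000e-03  1.536e+00
  5.430e-01]
```

View pics/wrist1.png

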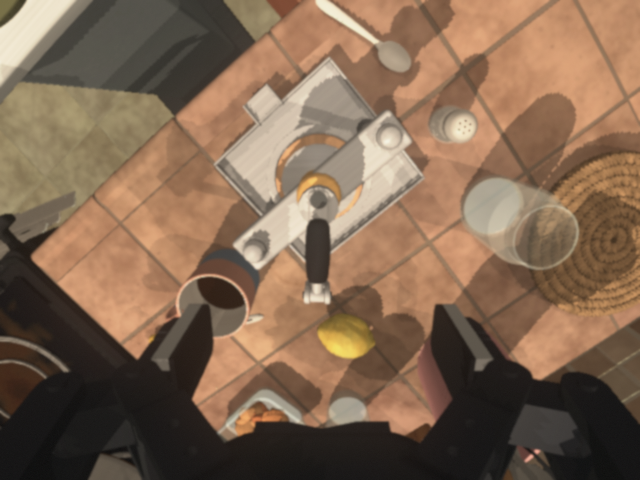

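Run:
```python
from h import *
for n in("wrist1","scene1"):
    p,d,i=load(n); W=cloud(d,i); w=W.reshape(-1,3); w=w[(abs(w[:,0]-.5)<.09)&(abs(w[:,1]-.15)<.12)]
    b=w[(w[:,2]>.162)&(w[:,2]<.168)]
    c=(b-b.mean(0))[:,:2]; u,s_,vt=np.linalg.svd(c,full_matrices=False); print(n,"beam",len(b),b.mean(0).round(4),vt[0],b[:,1].min(),b[:,1].max())
    for sy in(0,1):
        g=w[(w[:,2]>.173)&(w[:,2]<.19)&((w[:,1]>.16)==sy)&(abs(w[:,1]-.16)>.05)]; print("post",len(g),g.mean(0).round(4))
    h=w[(w[:,2]>.221)&(w[:,2]<.24)]; u,s_,vt=np.linalg.svd((h-h.mean(0))[:,:2],full_matrices=False); print("grip",len(h),h.mean(0).round(4),np.degrees(np.arctan2(vt[0][1],vt[0][0])),h[:,2].max())
    # predicted hinge/hub overlay
    H=np.array([.481,.161,.224]); a=np.array([.780,-.625,0]); 
    pts=proj([H,H+.064*a,H+.006*a,[.481,.161,.166]],i); print(pts.round(0))
    o=p.copy()
    for x,y in pts: cv2.circle(o,(int(x),int(y)),3,(0,0,255),1)
    if n=="wrist1":
        cv2.imwrite("pics/w1o.png",o)
    else: cv2.imwrite("pics/s1o.png",cv2.resize(o[190:350,260:460],None,fx=3.5,fy=3.5,interpolation=cv2.INTER_CUBIC))
```

```text
wrist1 beam 5306 [0.4807 0.1675 0.1661] [ 0.03245657 -0.99947315] 0.07308750008263389 0.24974922053517254
post 417 [0.4841 0.0894 0.1783]
post 541 [0.479  0.2352 0.1783]
grip 1982 [0.5095 0.1392 0.2299] -39.58821847116976 0.23453949785765843
[[316. 210.]
 [316. 294.]
 [316. 219.]
 [317. 194.]]
scene1 beam 551 [0.4779 0.1541 0.1651] [ 0.03258828 -0.99946886] 0.07273833521740751 0.24757295300578977
post 54 [0.4823 0.0852 0.1773]
post 46 [0.4773 0.2327 0.1769]
grip 237 [0.5084 0.1349 0.2271] 141.9294510943095 0.23479609104048513
[[344. 216.]
 [376. 214.]
 [347. 216.]
 [344. 242.]]
```

Run:
```python
import cv2;p=cv2.imread("pics/w1o.png");cv2.imwrite("pics/w1oz.png",cv2.resize(p[150:320,210:430],None,fx=3.5,fy=3.5,interpolation=cv2.INTER_CUBIC))
```

```text
(no output)
```

View pics/w1oz.png

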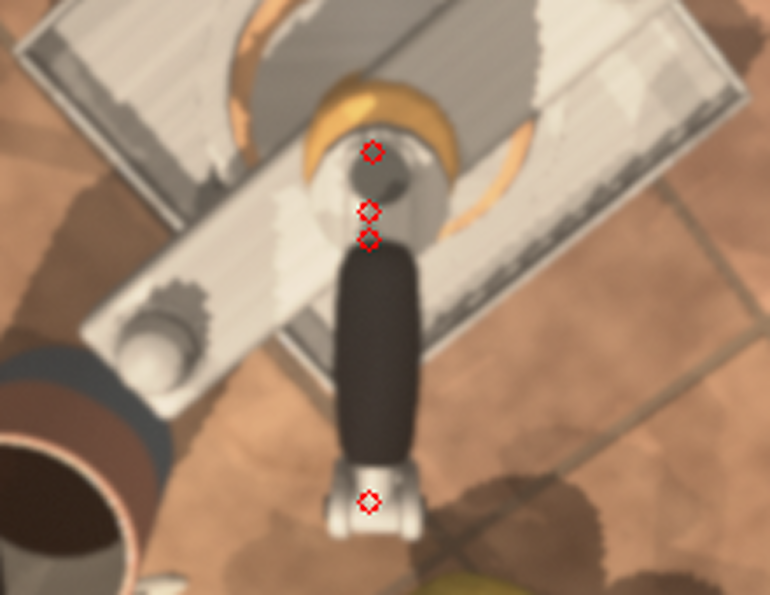

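View pics/s1o.png

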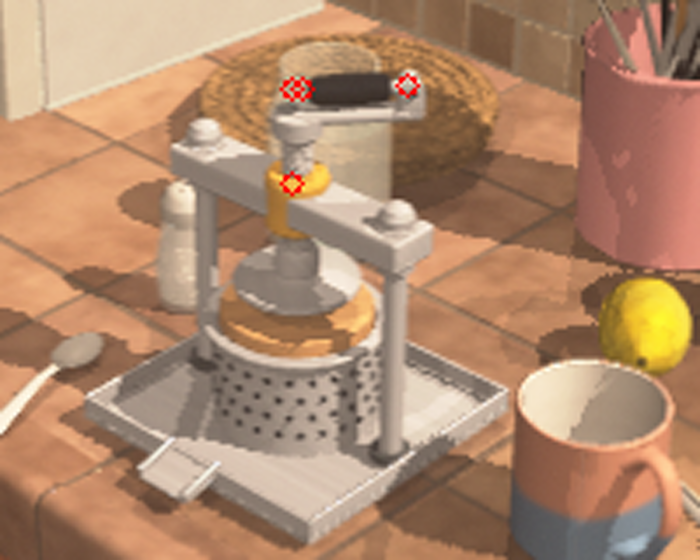

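```bash
python3 -m pendant '[[[0.4,-0.5,-2.5,0,0,0],[0.75,-1.0,-5,0,0,0],[0.75,-1.0,-7.5,0,0,0],[0.75,-1.0,-9,0,0,0],[0.75,-1.0,-10,0,0,0],[0.75,-1.0,-10,0,0,0],[0.75,-1.0,-10,0,0,0],[0.75,-1.0,-10,0,0,0]]]' 0.5
python3 -m pendant '[[[0,0,0,0,0,0],[0,0,0,0,0,0],[0,0,0,0,0,0],[0,0,0,0,0,0],[0,0,0,0,0,0],[0,0,0,0,0,0],[0,0,0,0,0,0],[0,0,0,0,0,0]]]' 0 30
python3 - <<'E'
from h import *
s=st();print(np.round(s["joint_positions"],3)); cap("wrist","wrist2");
E
```

```text
t: 3.25
eef_pos: [0.5027, 0.1448, 0.2319]
ee_rot: [0.235, 0.667, -0.234, 0.668]
contact_force: [0.4, -0.1, 0.1]
gripper_width: 0.0428
t: 4.25
eef_pos: [0.5022, 0.1446, 0.2311]
ee_rot: [0.234, 0.667, -0.234, 0.667]
contact_force: [-0.5, 0.1, -1.0]
gripper_width: 0.0001
t 4.25 p [0.5022 0.1446 0.2311] q [ 0.234  0.667 -0.234  0.667] F [-0.5   0.09 -0.98] T [-0.03 -0.    0.02] w 0.0001
[-0.709  0.039  0.39   1.766 -0.015  1.339  0.58 ]
```

View pics/wrist2.png

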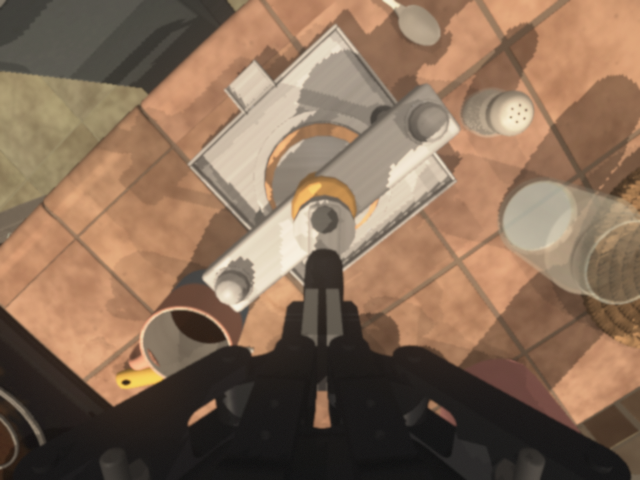

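Run:
```python
from h import *
p,d,i=load("wrist2"); W=cloud(d,i)
print(proj([[.5022,.1446,.2311],[.5022,.1446,.214],[.5315,.1215,.224]],i).round())
for v in range(235,400,8): print(v,W[v,323].round(4),W[v,312].round(4),W[v,334].round(4))
cv2.imwrite("pics/w2z.png",cv2.resize(p[210:400,220:430],None,fx=3.5,fy=3,interpolation=cv2.INTER_CUBIC))
```

```text
[[322. 301.]
 [322. 284.]
 [322. 362.]]
235 [0.4833 0.1605 0.2137] [0.4805 0.1561 0.212 ] [0.4866 0.1644 0.2132]
243 [0.4862 0.1582 0.2141] [0.4834 0.1538 0.2127] [0.4895 0.1621 0.2139]
251 [0.4863 0.1581 0.2247] [0.4838 0.1538 0.2227] [0.49   0.1614 0.2223]
259 [0.487  0.1574 0.2317] [0.4852 0.1529 0.2282] [0.491  0.1604 0.2286]
267 [0.49   0.1551 0.2315] [0.4875 0.151  0.23  ] [0.4933 0.1585 0.2304]
275 [0.4927 0.1529 0.232 ] [0.4903 0.1488 0.2304] [0.4959 0.1564 0.2312]
283 [0.4954 0.1507 0.2325] [0.4927 0.1468 0.2318] [0.4986 0.1543 0.232 ]
291 [0.4932 0.1525 0.2461] [0.4906 0.149  0.2457] [0.4959 0.1558 0.2459]
299 [0.493  0.1526 0.2533] [0.4908 0.149  0.2522] [0.4955 0.1559 0.2534]
307 [0.4931 0.1525 0.2591] [0.4908 0.1493 0.2588] [0.4957 0.1555 0.259 ]
315 [0.493  0.1525 0.2651] [0.4907 0.1495 0.2651] [0.496  0.1551 0.2639]
323 [0.4928 0.1527 0.271 ] [0.4908 0.1496 0.2703] [0.4955 0.1553 0.27  ]
331 [0.4933 0.1523 0.2748] [0.4909 0.1497 0.2751] [0.4955 0.1551 0.2748]
339 [0.4943 0.1515 0.2775] [0.4924 0.1486 0.2769] [0.4943 0.1558 0.2815]
347 [0.4964 0.1498 0.2778] [0.4898 0.1509 0.2865] [0.4946 0.1554 0.2851]
355 [0.499  0.1477 0.2773] [nan nan nan] [0.4945 0.1553 0.2891]
363 [0.5012 0.146  0.2777] [0.4909 0.1503 0.2924] [0.4944 0.1553 0.2929]
371 [0.5042 0.1436 0.2769] [0.4932 0.1484 0.2919] [0.4939 0.1555 0.2969]
379 [0.5068 0.1415 0.2767] [0.4979 0.1444 0.2877] [0.4952 0.1545 0.2982]
387 [0.5098 0.1391 0.276 ] [0.5001 0.1426 0.2877] [0.4969 0.1531 0.2987]
395 [ 6.981e-01 -1.010e-02  6.000e-04] [0.502  0.1411 0.2884] [0.5054 0.1468 0.2895]
```

View pics/w2z.png

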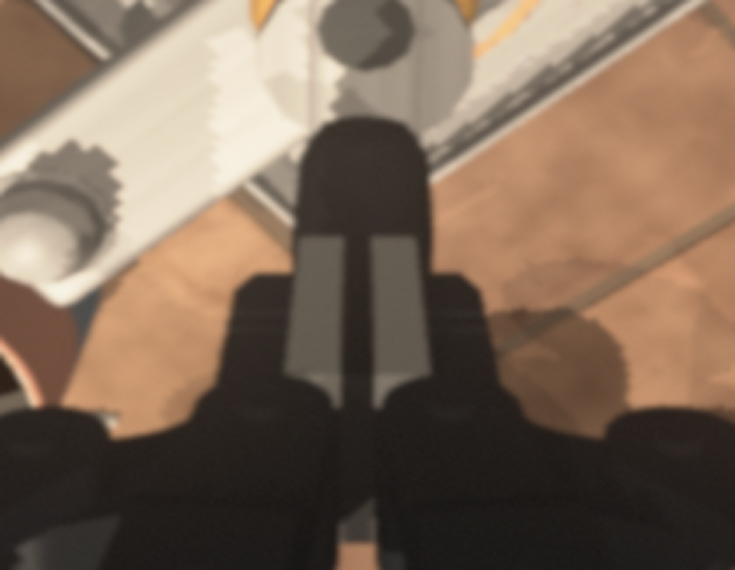

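Run:
```python
from h import *
s=st();T=R.from_quat(s["ee_rot"]).as_matrix()
for n,tc in(("wrist1",[.4945,.1556,.3313]),("wrist2",[.5022,.1446,.2311])):
    p,d,i=load(n);W=cloud(d,i); L=(W-np.array(tc))@T
    m=(d>0)&(d<.25)&(L[...,0]<.06)&(abs(L[...,1])<.06)&(abs(L[...,2])<.03)&(L[...,0]>-.06)
    for sgn in(-1,1):
      for lo in np.arange(-.04,.03,.005):
        g=L[m&(L[...,1]*sgn>0)&(L[...,0]>=lo)&(L[...,0]<lo+.005)]
        if len(g): print(n,sgn,round(lo,3),len(g),"y",np.percentile(g[:,1],[2,98]).round(4),"z",np.percentile(g[:,2],[2,98]).round(4))
```

```text
t 4.3 p [0.5022 0.1446 0.2311] q [ 0.234  0.667 -0.234  0.667] F [ 0.35  0.84 -0.08] T [-0.    0.05  0.03] w 0.0001
wrist1 -1 -0.04 521 y [-0.0558 -0.0423] z [-0.0123  0.0092]
wrist1 -1 -0.035 441 y [-0.0555 -0.0423] z [-0.0123  0.0093]
wrist1 -1 -0.03 330 y [-0.0536 -0.0424] z [-0.0121  0.0093]
wrist1 -1 -0.025 116 y [-0.0442 -0.0426] z [-0.0109  0.0091]
wrist1 1 -0.04 511 y [0.0423 0.0556] z [-0.0126  0.009 ]
wrist1 1 -0.035 467 y [0.0423 0.0553] z [-0.0126  0.0088]
wrist1 1 -0.03 345 y [0.0422 0.0531] z [-0.0124  0.0096]
wrist1 1 -0.025 121 y [0.0423 0.0474] z [-0.0113  0.0089]
wrist2 -1 -0.04 301 y [-0.0134 -0.0005] z [-0.0123 -0.0073]
wrist2 -1 -0.035 265 y [-0.0135 -0.0002] z [-0.0125 -0.0073]
wrist2 -1 -0.03 259 y [-0.0134 -0.0002] z [-0.0125 -0.0073]
wrist2 -1 -0.025 223 y [-0.0136 -0.0002] z [-0.0123 -0.0074]
wrist2 -1 -0.02 180 y [-0.0126 -0.0003] z [-0.0124 -0.0075]
wrist2 -1 -0.015 42 y [-0.0088 -0.0003] z [-0.0124 -0.0074]
wrist2 -1 -0.005 198 y [-0.0046 -0.0003] z [-0.0174 -0.0066]
wrist2 -1 -0.0 360 y [-0.0079 -0.0003] z [-0.0205 -0.0035]
wrist2 -1 0.005 100 y [-0.0086
[... 188 characters left out ...]
[-0.0294 -0.015 ]
wrist2 1 -0.04 294 y [0.0001 0.0134] z [-0.0124 -0.0072]
wrist2 1 -0.035 275 y [0.0001 0.0133] z [-0.0125 -0.0073]
wrist2 1 -0.03 240 y [0.0001 0.0133] z [-0.0125 -0.0074]
wrist2 1 -0.025 229 y [0.0001 0.0134] z [-0.0124 -0.0074]
wrist2 1 -0.02 185 y [0.0001 0.0125] z [-0.0124 -0.0073]
wrist2 1 -0.015 42 y [0.0001 0.0065] z [-0.0124 -0.0115]
wrist2 1 -0.005 308 y [0.0001 0.0058] z [-0.0183 -0.0068]
wrist2 1 -0.0 416 y [0.0001 0.0091] z [-0.0205 -0.0004]
wrist2 1 0.005 113 y [0.0002 0.0097] z [-0.0209  0.0012]
wrist2 1 0.01 11 y [0.0001 0.0041] z [-0.0205 -0.02  ]
wrist2 1 0.015 630 y [0.0001 0.0145] z [-0.0298 -0.0165]
wrist2 1 0.02 203 y [0.0085 0.0151] z [-0.0297 -0.0152]
```

Run:
```python
from h import *
p,d,i=cap("scene","scene2")
o=p.copy()
for x,y in proj([[.5022,.1446,.2311],[.5022,.1446,.243],[.5022,.1446,.214]],i): cv2.circle(o,(int(round(x)),int(round(y))),1,(0,0,255),-1)
cv2.imwrite("pics/s2z.png",cv2.resize(o[130:290,270:450],None,fx=4,fy=3.7,interpolation=cv2.INTER_CUBIC))
```

```text
(no output)
```

View pics/s2z.png

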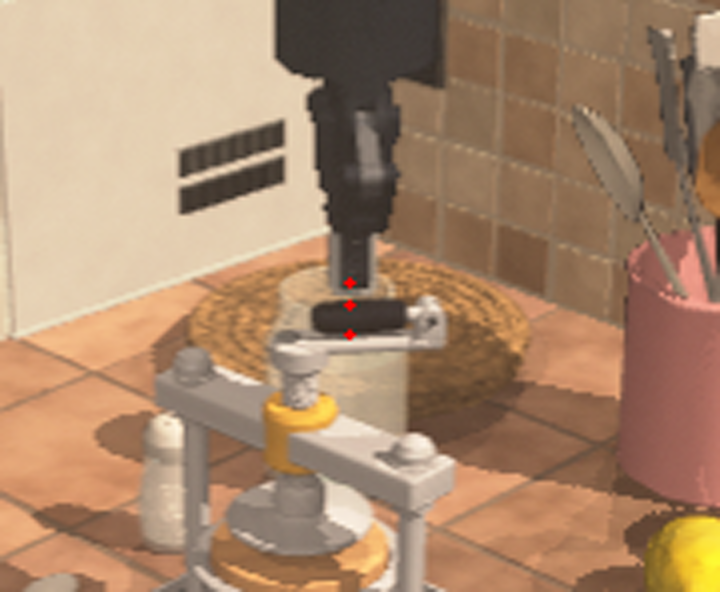

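```bash
python3 -m pendant '[[[0,0,0,0,0,0],[0,0,0,0,0,0],[0,0,0,0,0,0],[0,0.1,-0.8,0,0,0],[0,0.1,-1.6,0,0,0],[0,0.1,-2.4,0,0,0],[0,0.1,-2.9,0,0,0],[0,0.1,-2.9,0,0,0]]]' 0.5
python3 -m pendant '[[[0,0,0,0,0,0],[0,0,0,0,0,0],[0,0,0,0,0,0],[0,0,0,0,0,0],[0,0,0,0,0,0],[0,0,0,0,0,0],[0,0,0,0,0,0],[0,0,0,0,0,0]]]' 0 30
python3 - <<'E'
from h import *
s=st(); cap("wrist","wrist3"); 
p,d,i=cap("scene","scene3")
cv2.imwrite("pics/s3z.png",cv2.resize(p[130:290,270:450],None,fx=4,fy=3.7,interpolation=cv2.INTER_CUBIC))
E
```

```text
t: 5.35
eef_pos: [0.5019, 0.1455, 0.2015]
ee_rot: [0.234, 0.667, -0.234, 0.667]
contact_force: [-0.5, 1.0, 0.0]
gripper_width: 0.0427
t: 6.35
eef_pos: [0.5023, 0.1456, 0.2023]
ee_rot: [0.234, 0.667, -0.234, 0.667]
contact_force: [-1.1, -0.8, 4.9]
gripper_width: 0.0163
t 6.35 p [0.5023 0.1456 0.2023] q [ 0.234  0.667 -0.234  0.667] F [-1.1  -0.85  4.86] T [-0.25  0.3  -0.01] w 0.0163
```

View pics/s3z.png

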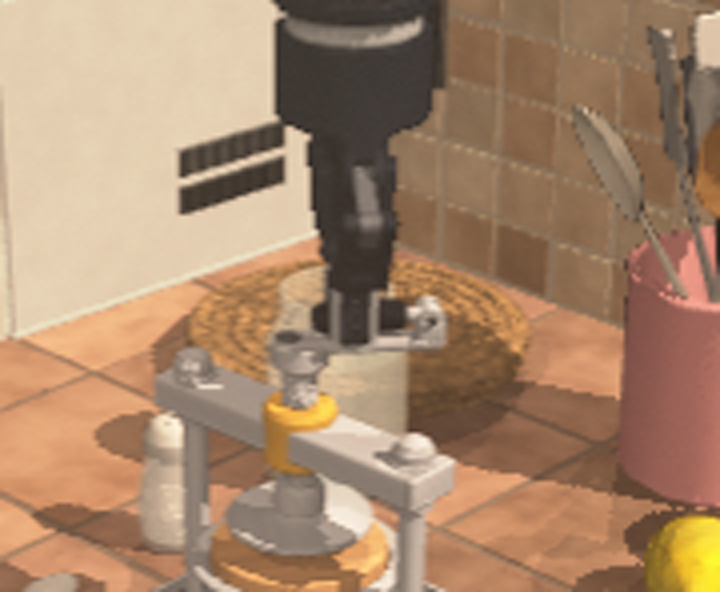

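```bash
python3 -m pendant '[[[0.05,-0.04,0.68,0,0,0],[0.18,-0.15,1.33,0,0,0],[0.4,-0.33,1.95,0,0,0],[0.71,-0.57,2.51,0,0,0],[1.08,-0.87,2.99,0,0,0],[1.52,-1.23,3.38,0,0,0],[1.52,-1.23,3.38,0,0,0],[1.52,-1.23,3.38,0,0,0]]]'
python3 - <<'E'
from h import *
s=st()
p,d,i=cap("scene","scene4")
cv2.imwrite("pics/s4z.png",cv2.resize(p[130:290,270:450],None,fx=4,fy=3.7,interpolation=cv2.INTER_CUBIC))
E
```

```text
t: 7.45
eef_pos: [0.5168, 0.1335, 0.2361]
ee_rot: [0.234, 0.668, -0.234, 0.667]
contact_force: [-3.9, 2.7, -7.5]
gripper_width: 0.0166
t 7.45 p [0.5168 0.1335 0.2361] q [ 0.234  0.668 -0.234  0.667] F [-3.87  2.72 -7.53] T [0.74 1.04 0.02] w 0.0166
```

View pics/s4z.png

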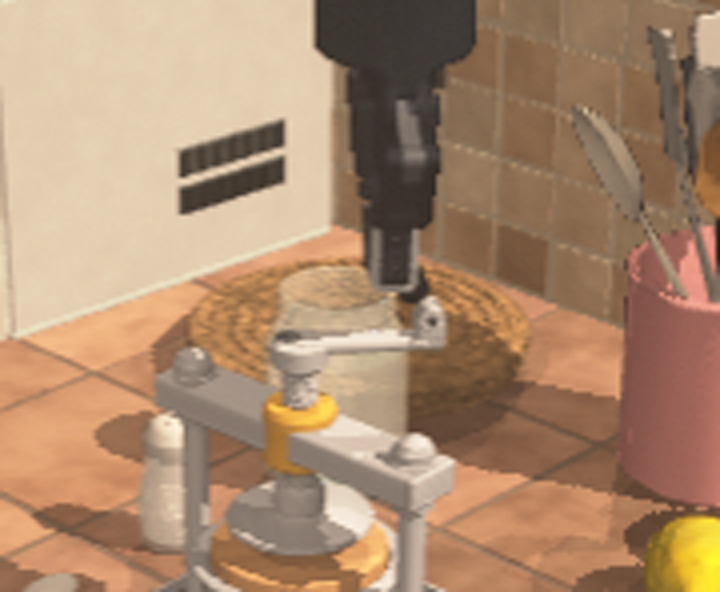

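```bash
python3 -m pendant '[[[0.25,-0.2,0.15,0,0,0],[0.48,-0.39,0.28,0,0,0],[0.73,-0.6,0.38,0,0,0],[0.98,-0.8,0.46,0,0,0],[1.25,-1.0,0.5,0,0,0],[1.51,-1.22,0.52,0,0,0],[1.7,-1.38,0.51,0,0,0],[1.78,-1.44,0.5,0,0,0]]]'
python3 - <<'E'
from h import *
s=st();print(np.round(s["joint_positions"],3))
p,d,i=cap("scene","scene5")
cv2.imwrite("pics/s5z.png",cv2.resize(p[130:290,270:450],None,fx=4,fy=3.7,interpolation=cv2.INTER_CUBIC))
E
```

```text
t: 8.5
eef_pos: [0.5327, 0.1212, 0.2413]
ee_rot: [0.234, 0.67, -0.233, 0.665]
contact_force: [-10.5, 6.6, -3.2]
gripper_width: 0.0165
t 8.5 p [0.5327 0.1212 0.2413] q [ 0.234  0.67  -0.233  0.665] F [-10.46   6.62  -3.2 ] T [1.44 2.48 0.01] w 0.0165
[-0.666  0.093  0.426  1.695 -0.043  1.367  0.665]
```

View pics/s5z.png

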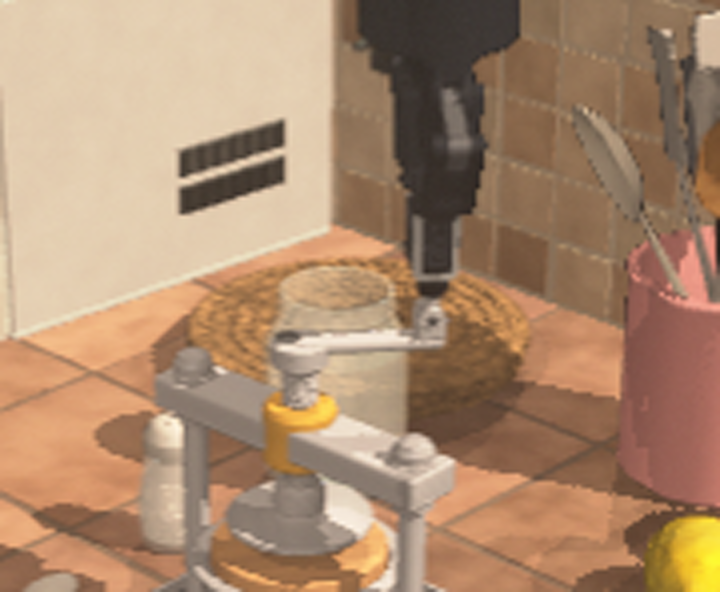

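Run:
```python
from h import *
C=np.array([.481,.161])
for n in("scene0","scene1","scene5","wrist1","top0"):
    p,d,i=load(n);W=cloud(d,i);w=W.reshape(-1,3)
    r=np.hypot(w[:,0]-C[0],w[:,1]-C[1]);z=w[:,2]
    print(n)
    for a,b in((.012,.020),(.02,.028),(.028,.036),(.036,.0385),(.0385,.041),(.041,.046),(.047,.051)):
        m=(r>a)&(r<b)&(z>.06)&(z<.14)
        hh,e=np.histogram(z[m],bins=np.arange(.06,.141,.002)); k=np.nonzero(hh)[0]; print(a,b,[(round(e[j]*1000),int(hh[j])) for j in k])
```

```text
scene0
0.012 0.02 [(82, 6), (84, 15), (86, 4), (88, 1), (100, 1), (102, 11), (104, 19), (106, 30), (108, 28), (110, 8), (112, 3), (114, 5), (116, 5), (118, 4), (120, 7), (122, 5), (124, 1), (136, 1), (138, 4)]
0.02 0.028 [(82, 9), (84, 28), (86, 25), (88, 2), (102, 22), (104, 61), (106, 32), (108, 4)]
0.028 0.036 [(82, 14), (84, 50), (86, 43), (88, 6), (96, 1), (98, 9), (100, 14), (102, 68), (104, 88), (106, 22), (108, 1)]
0.036 0.0385 [(76, 1), (82, 7), (84, 29), (86, 17), (88, 3), (98, 1), (100, 8), (102, 27), (104, 17), (106, 2)]
0.0385 0.041 [(74, 2), (76, 1), (78, 3), (80, 2), (82, 5), (84, 26), (86, 19), (88, 1), (100, 3), (102, 6), (106, 2)]
0.041 0.046 [(60, 5), (62, 6), (64, 6), (66, 8), (72, 1), (74, 14), (76, 32), (78, 33), (80, 34), (82, 44), (84, 52), (86, 29), (88, 4), (90, 1), (102, 1)]
0.047 0.051 [(60, 27), (62, 31), (64, 24), (66, 21), (68, 19), (70, 8), (72, 7), (74, 15), (76, 57), (78, 28), (80, 1), (82, 2), (84, 3), (86, 1)]
scene1
0.012 0.02 [(82, 5), (84, 12), (86, 6), (102, 4), (104, 16), (106, 32), (108, 24), (110, 5), (112, 6), (114, 1), (116, 4), (118, 3), 
[... 2431 characters left out ...]
6, 21), (108, 15), (110, 2), (112, 2)]
0.02 0.028 [(98, 1), (100, 12), (102, 25), (104, 40), (106, 32), (108, 7)]
0.028 0.036 [(78, 1), (82, 1), (84, 6), (86, 11), (88, 3), (98, 4), (100, 26), (102, 50), (104, 59), (106, 33), (108, 10)]
0.036 0.0385 [(78, 2), (80, 2), (82, 7), (84, 16), (86, 25), (88, 7), (90, 1), (100, 4), (102, 14), (104, 10), (106, 3)]
0.0385 0.041 [(80, 2), (82, 8), (84, 22), (86, 16), (88, 17), (90, 1), (100, 3), (102, 5)]
0.041 0.046 [(60, 2), (62, 3), (64, 4), (66, 9), (68, 5), (70, 4), (72, 2), (74, 8), (76, 12), (78, 8), (80, 12), (82, 17), (84, 52), (86, 46), (88, 20), (90, 4), (92, 1)]
0.047 0.051 [(72, 6), (74, 36), (76, 44), (78, 56), (80, 14), (82, 7), (84, 6)]
```

```bash
cat > arc.py <<'E'
import sys,numpy as np
# arc.py cmdx cmdy cmdz  phi_start step n  cx cy rho [yaw per row]
a=list(map(float,sys.argv[1:])); x,y,ph,st,cx,cy,rho=a[:7]
for k in range(1,9):
    f=np.radians(ph-st*k); X=cx+rho*np.cos(f);Y=cy+rho*np.sin(f)
    print("[%.2f,%.2f,%.2f,0,0,0],"%((X-x)*100,(Y-y)*100,-st*k/360),end="")
print("\nend",X,Y,ph-8*st)
E
python3 arc.py .5352 .1189 -38.2 10 .481 .1615 .067
```

```text
[-0.95,-0.73,-0.03,0,0,0],[-1.89,-1.43,-0.06,0,0,0],[-2.93,-1.96,-0.08,0,0,0],[-4.05,-2.30,-0.11,0,0,0],[-5.21,-2.44,-0.14,0,0,0],[-6.38,-2.37,-0.17,0,0,0],[-7.51,-2.10,-0.19,0,0,0],[-8.59,-1.64,-0.22,0,0,0],
end 0.44933909875377337 0.10245266871164552 -118.2
```

```bash
python3 -m pendant '[[[-0.95,-0.73,-0.03,0,0,0],[-1.89,-1.43,-0.06,0,0,0],[-2.93,-1.96,-0.08,0,0,0],[-4.05,-2.3,-0.11,0,0,0],[-5.21,-2.44,-0.14,0,0,0],[-6.38,-2.37,-0.17,0,0,0],[-7.51,-2.1,-0.19,0,0,0],[-8.59,-1.64,-0.22,0,0,0]]]' - 40
python3 - <<'E'
from h import *
s=st();print(np.round(s["joint_positions"],3))
f=np.radians(-118.2);F=np.array(s["contact_force"]);e=np.array([np.cos(f),np.sin(f),0]);t=np.array([np.sin(f),-np.cos(f),0]);print("rad",F@e,"tan",F@t)
v=np.array(s["eef_pos"])[:2]-[.481,.1615];print(np.hypot(*v),np.degrees(np.arctan2(v[1],v[0])))
p,d,i=cap("scene","scene6")
cv2.imwrite("pics/s6z.png",cv2.resize(p[130:290,270:450],None,fx=4,fy=3.7,interpolation=cv2.INTER_CUBIC))
E
```

```text
t: 9.55
eef_pos: [0.4518, 0.1046, 0.2394]
ee_rot: [0.236, 0.665, -0.232, 0.669]
contact_force: [5.8, 8.4, -14.8]
gripper_width: 0.0164
t 9.55 p [0.4518 0.1046 0.2394] q [ 0.236  0.665 -0.232  0.669] F [  5.81   8.42 -14.81] T [ 2.01 -1.65 -0.  ] w 0.0164
[-0.693 -0.113  0.382  1.884  0.041  1.353  0.574]
rad -10.161490310943243 tan -1.1410968200393778
0.0639568462125979 -117.1284554344168
```

View pics/s6z.png

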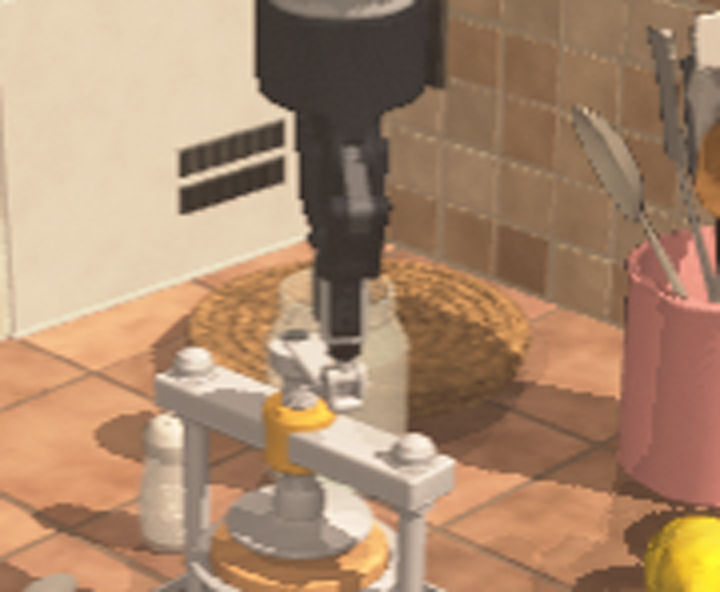

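```bash
python3 arc.py .4493 .1025 -118.2 10 .481 .1615 .0655
```

```text
[-0.88,0.75,-0.03,0,0,0],[-1.71,1.53,-0.06,0,0,0],[-2.40,2.45,-0.08,0,0,0],[-2.91,3.47,-0.11,0,0,0],[-3.24,4.56,-0.14,0,0,0],[-3.38,5.69,-0.17,0,0,0],[-3.31,6.83,-0.19,0,0,0],[-3.05,7.95,-0.22,0,0,0],
end 0.41877683062513527 0.1819579371625512 -198.2
```

```bash
python3 -m pendant '[[[-0.88,0.75,-0.08,0,0,0],[-1.71,1.53,-0.16,0,0,0],[-2.4,2.45,-0.23,0,0,0],[-2.91,3.47,-0.31,0,0,0],[-3.24,4.56,-0.36,0,0,0],[-3.38,5.69,-0.4,0,0,0],[-3.31,6.83,-0.43,0,0,0],[-3.05,7.95,-0.45,0,0,0]]]'
cat > fr.py <<'E'
from h import *
import sys
s=st();f=np.radians(float(sys.argv[1]));F=np.array(s["contact_force"]);e=np.array([np.cos(f),np.sin(f),0]);t=np.array([np.sin(f),-np.cos(f),0]);print("rad",(F@e).round(2),"tan",(F@t).round(2))
v=np.array(s["eef_pos"])[:2]-[.481,.1615];print(np.hypot(*v).round(4),np.degrees(np.arctan2(v[1],v[0])).round(1))
if len(sys.argv)>2:
    p,d,i=cap("scene",sys.argv[2])
    cv2.imwrite("pics/z.png",cv2.resize(p[130:310,250:450],None,fx=4,fy=3.3,interpolation=cv2.INTER_CUBIC))
    w=cloud(d,i).reshape(-1,3); r=np.hypot(w[:,0]-.481,w[:,1]-.161);z=w[:,2]
    for a,b,lo,hi in((.028,.036,.1,.112),(.028,.045,.08,.09),):
        lo,hi=(lo,hi) if b>.04 else (.089,.11)
        m=(r>a)&(r<b)&(z>lo)&(z<hi);print("z",(a,b),m.sum(),np.median(z[m]).round(4),z[m].mean().round(4))
E
python3 fr.py -198.2 scene7
```

```text
t: 10.6
eef_pos: [0.4197, 0.1824, 0.2367]
ee_rot: [0.235, 0.666, -0.234, 0.668]
contact_force: [1.3, -1.8, 8.2]
gripper_width: 0.0162
t 10.6 p [0.4197 0.1824 0.2367] q [ 0.235  0.666 -0.234  0.668] F [ 1.25 -1.84  8.23] T [-0.58 -0.53 -0.04] w 0.0162
rad -1.77 tan -1.36
0.0647 161.1
z (0.028, 0.036) 200 0.0998 0.0994
z (0.028, 0.045) 331 0.0852 0.085
```

View pics/z.png

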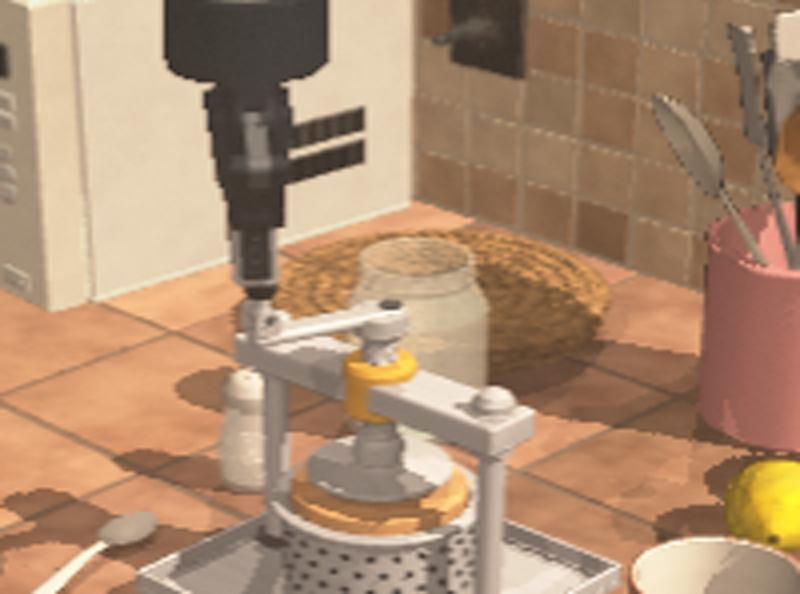

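```bash
python3 arc.py .4188 .182 -198.2 10 .481 .1615 .066
```

```text
[0.40,1.07,-0.03,0,0,0],[1.03,2.03,-0.06,0,0,0],[1.82,2.87,-0.08,0,0,0],[2.74,3.56,-0.11,0,0,0],[3.77,4.08,-0.14,0,0,0],[4.87,4.41,-0.17,0,0,0],[6.01,4.55,-0.19,0,0,0],[7.16,4.48,-0.22,0,0,0],
end 0.49041350962456376 0.22682523123991408 -278.2
```

```bash
python3 -m pendant '[[[0.4,1.07,0,0,0,0],[1.03,2.03,0,0,0,0],[1.82,2.87,-0.02,0,0,0],[2.74,3.56,-0.04,0,0,0],[3.77,4.08,-0.06,0,0,0],[4.87,4.41,-0.08,0,0,0],[6.01,4.55,-0.1,0,0,0],[7.16,4.48,-0.13,0,0,0]]]'
python3 fr.py -278.2 scene8; python3 arc.py .4904 .2268 -278.2 10 .481 .1615 .066
```

```text
t: 11.65
eef_pos: [0.4903, 0.2264, 0.2345]
ee_rot: [0.234, 0.667, -0.235, 0.667]
contact_force: [-1.3, -3.3, 7.6]
gripper_width: 0.0162
t 11.65 p [0.4903 0.2264 0.2345] q [ 0.234  0.667 -0.235  0.667] F [-1.31 -3.28  7.62] T [-0.91  0.39 -0.05] w 0.0162
rad -3.43 tan -0.83
0.0656 81.9
z (0.028, 0.036) 204 0.0973 0.097
z (0.028, 0.045) 323 0.0855 0.0851
[1.12,-0.26,-0.03,0,0,0],[2.18,-0.71,-0.06,0,0,0],[3.14,-1.34,-0.08,0,0,0],[3.98,-2.13,-0.11,0,0,0],[4.67,-3.05,-0.14,0,0,0],[5.19,-4.08,-0.17,0,0,0],[5.52,-5.18,-0.19,0,0,0],[5.66,-6.32,-0.22,0,0,0],
end 0.5469674329841383 0.16357311009915648 -358.2
```

```bash
python3 -m pendant '[[[1.12,-0.26,0,0,0,0],[2.18,-0.71,0,0,0,0],[3.14,-1.34,-0.02,0,0,0],[3.98,-2.13,-0.05,0,0,0],[4.67,-3.05,-0.08,0,0,0],[5.19,-4.08,-0.11,0,0,0],[5.52,-5.18,-0.13,0,0,0],[5.66,-6.32,-0.16,0,0,0]]]'
python3 fr.py -358.2 scene9; python3 arc.py .547 .1636 -358.2 5 .481 .1615 .066
```

```text
t: 12.7
eef_pos: [0.5455, 0.1646, 0.2324]
ee_rot: [0.234, 0.668, -0.234, 0.666]
contact_force: [-4.5, 0.5, 5.3]
gripper_width: 0.0162
t 12.7 p [0.5455 0.1646 0.2324] q [ 0.234  0.668 -0.234  0.666] F [-4.48  0.54  5.27] T [ 0.12  0.95 -0.02] w 0.0162
rad -4.46 tan -0.68
0.0646 2.7
z (0.028, 0.036) 197 0.0951 0.0948
z (0.028, 0.045) 306 0.0852 0.085
[-0.01,-0.58,-0.01,0,0,0],[-0.07,-1.15,-0.03,0,0,0],[-0.17,-1.72,-0.04,0,0,0],[-0.33,-2.27,-0.06,0,0,0],[-0.53,-2.81,-0.07,0,0,0],[-0.78,-3.33,-0.08,0,0,0],[-1.08,-3.82,-0.10,0,0,0],[-1.41,-4.29,-0.11,0,0,0],
end 0.5328665549495765 0.12068504590640143 -398.2
```

View pics/z.png

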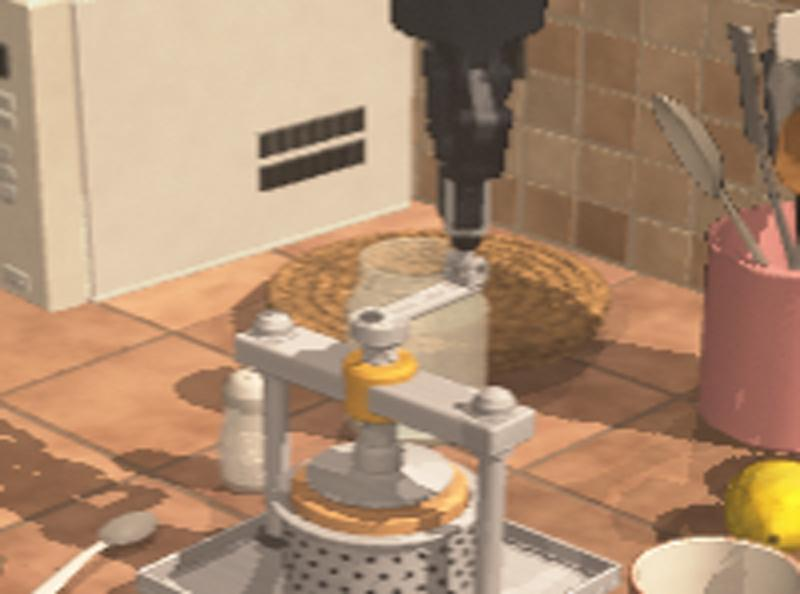

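```bash
python3 -m pendant '[[[-0.01,-0.58,-0.01,0,0,0],[-0.07,-1.15,-0.03,0,0,0],[-0.17,-1.72,-0.04,0,0,0],[-0.33,-2.27,-0.06,0,0,0],[-0.53,-2.81,-0.07,0,0,0],[-0.78,-3.33,-0.08,0,0,0],[-1.08,-3.82,-0.1,0,0,0],[-1.41,-4.29,-0.11,0,0,0]]]'
python3 fr.py -398.2 scene10; python3 arc.py .5329 .1207 -398.2 3.75 .481 .1615 .066
```

```text
t: 13.75
eef_pos: [0.5318, 0.1228, 0.2313]
ee_rot: [0.234, 0.668, -0.233, 0.667]
contact_force: [-3.1, 3.7, 4.8]
gripper_width: 0.016
t 13.75 p [0.5318 0.1228 0.2313] q [ 0.234  0.668 -0.233  0.667] F [-3.13  3.69  4.76] T [ 0.68  0.53 -0.04] w 0.016
rad -4.74 tan -0.96
0.0639 -37.3
z (0.028, 0.036) 194 0.0941 0.094
z (0.028, 0.045) 306 0.0852 0.085
[-0.28,-0.33,-0.01,0,0,0],[-0.58,-0.64,-0.02,0,0,0],[-0.90,-0.93,-0.03,0,0,0],[-1.24,-1.20,-0.04,0,0,0],[-1.59,-1.45,-0.05,0,0,0],[-1.96,-1.68,-0.06,0,0,0],[-2.34,-1.87,-0.07,0,0,0],[-2.74,-2.05,-0.08,0,0,0],
end 0.5055102771463155 0.10021993542585972 -428.2
```

```bash
python3 -m pendant '[[[-0.3,-0.31,-0.01,0,0,0],[-0.6,-0.62,-0.02,0,0,0],[-0.91,-0.91,-0.03,0,0,0],[-1.25,-1.18,-0.04,0,0,0],[-1.6,-1.42,-0.05,0,0,0],[-1.97,-1.64,-0.06,0,0,0],[-2.35,-1.84,-0.07,0,0,0],[-2.75,-2.01,-0.08,0,0,0]]]'
python3 fr.py -428.2 scene11; python3 arc.py .5054 .1006 -428.2 3.75 .481 .1615 .0655
```

```text
t: 14.8
eef_pos: [0.5053, 0.1028, 0.2304]
ee_rot: [0.235, 0.667, -0.233, 0.667]
contact_force: [-1.0, 5.3, 5.1]
gripper_width: 0.0161
t 14.8 p [0.5053 0.1028 0.2304] q [ 0.235  0.667 -0.233  0.667] F [-1.03  5.26  5.07] T [ 1.11  0.14 -0.02] w 0.0161
rad -5.26 tan -0.99
0.0635 -67.5
z (0.028, 0.036) 199 0.0935 0.0933
z (0.028, 0.045) 300 0.0852 0.0851
[-0.41,-0.14,-0.01,0,0,0],[-0.82,-0.26,-0.02,0,0,0],[-1.24,-0.35,-0.03,0,0,0],[-1.66,-0.41,-0.04,0,0,0],[-2.09,-0.45,-0.05,0,0,0],[-2.52,-0.46,-0.06,0,0,0],[-2.95,-0.44,-0.07,0,0,0],[-3.37,-0.39,-0.08,0,0,0],
end 0.471657804842289 0.09666965687553983 -458.2
```

```bash
python3 -m pendant '[[[-0.41,-0.12,-0.01,0,0,0],[-0.82,-0.23,-0.02,0,0,0],[-1.24,-0.32,-0.03,0,0,0],[-1.66,-0.37,-0.04,0,0,0],[-2.09,-0.41,-0.05,0,0,0],[-2.52,-0.41,-0.06,0,0,0],[-2.95,-0.39,-0.07,0,0,0],[-3.37,-0.34,-0.08,0,0,0]]]'
python3 fr.py -458.2 scene12; python3 arc.py .4717 .0972 -458.2 3 .481 .1615 .065
```

```text
t: 15.85
eef_pos: [0.4726, 0.0987, 0.2296]
ee_rot: [0.235, 0.667, -0.233, 0.668]
contact_force: [1.9, 4.1, 4.6]
gripper_width: 0.0164
t 15.85 p [0.4726 0.0987 0.2296] q [ 0.235  0.667 -0.233  0.668] F [1.87 4.07 4.56] T [ 1.17 -0.51 -0.  ] w 0.0164
rad -4.29 tan -1.27
0.0633 -97.6
z (0.028, 0.036) 180 0.0928 0.0928
z (0.028, 0.045) 309 0.0854 0.0853
[-0.33,0.05,-0.01,0,0,0],[-0.66,0.13,-0.02,0,0,0],[-0.99,0.22,-0.03,0,0,0],[-1.31,0.33,-0.03,0,0,0],[-1.63,0.46,-0.04,0,0,0],[-1.94,0.60,-0.05,0,0,0],[-2.24,0.76,-0.06,0,0,0],[-2.53,0.93,-0.07,0,0,0],
end 0.4463630420554025 0.10649744420170834 -482.2
```

View pics/z.png

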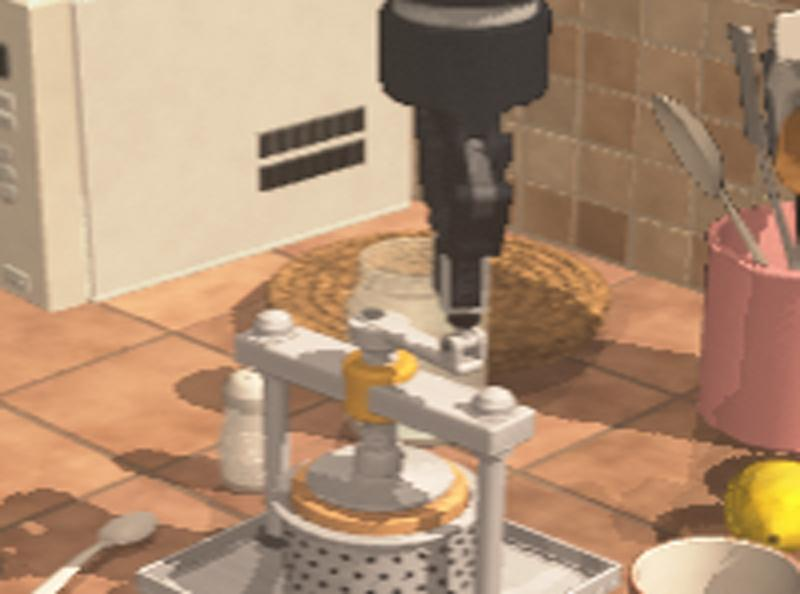

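```bash
python3 -m pendant '[[[-0.33,0.06,-0.01,0,0,0],[-0.66,0.15,-0.02,0,0,0],[-0.98,0.24,-0.03,0,0,0],[-1.3,0.36,-0.03,0,0,0],[-1.61,0.49,-0.04,0,0,0],[-1.92,0.63,-0.05,0,0,0],[-2.22,0.79,-0.06,0,0,0],[-2.5,0.97,-0.07,0,0,0]]]'
python3 fr.py -482.2 scene13; python3 arc.py .4467 .1069 -482.2 3 .481 .1615 .0645
```

```text
t: 16.9
eef_pos: [0.4481, 0.1073, 0.229]
ee_rot: [0.235, 0.666, -0.233, 0.668]
contact_force: [3.7, 3.2, 4.6]
gripper_width: 0.0161
t 16.9 p [0.4481 0.1073 0.229 ] q [ 0.235  0.666 -0.233  0.668] F [3.65 3.21 4.57] T [ 0.83 -0.9   0.02] w 0.0161
rad -4.66 tan -1.38
0.0634 -121.3
z (0.028, 0.036) 183 0.0921 0.0921
z (0.028, 0.045) 319 0.0853 0.0853
[-0.29,0.19,-0.01,0,0,0],[-0.56,0.39,-0.02,0,0,0],[-0.82,0.61,-0.03,0,0,0],[-1.07,0.84,-0.03,0,0,0],[-1.30,1.08,-0.04,0,0,0],[-1.53,1.33,-0.05,0,0,0],[-1.73,1.60,-0.06,0,0,0],[-1.93,1.87,-0.07,0,0,0],
end 0.42740150173180586 0.1256189328002303 -506.2
```

```bash
python3 -m pendant '[[[-0.29,0.19,-0.01,0,0,0],[-0.56,0.39,-0.02,0,0,0],[-0.82,0.61,-0.03,0,0,0],[-1.07,0.84,-0.03,0,0,0],[-1.3,1.08,-0.04,0,0,0],[-1.53,1.33,-0.05,0,0,0],[-1.73,1.6,-0.06,0,0,0],[-1.93,1.87,-0.07,0,0,0]]]'
python3 fr.py -506.2 scene14; python3 arc.py .4274 .1256 -506.2 2.5 .481 .1615 .0648
```

```text
t: 17.95
eef_pos: [0.4293, 0.1245, 0.2283]
ee_rot: [0.235, 0.665, -0.234, 0.669]
contact_force: [4.0, 0.3, 6.7]
gripper_width: 0.0166
t 17.95 p [0.4293 0.1245 0.2283] q [ 0.235  0.665 -0.234  0.669] F [4.   0.35 6.73] T [ 0.03 -1.08  0.  ] w 0.0166
rad -3.52 tan -1.94
0.0636 -144.4
z (0.028, 0.036) 165 0.0915 0.0916
z (0.028, 0.045) 326 0.0855 0.0854
[-0.18,0.22,-0.01,0,0,0],[-0.32,0.47,-0.01,0,0,0],[-0.45,0.72,-0.02,0,0,0],[-0.57,0.98,-0.03,0,0,0],[-0.68,1.24,-0.03,0,0,0],[-0.77,1.50,-0.04,0,0,0],[-0.86,1.77,-0.05,0,0,0],[-0.93,2.04,-0.06,0,0,0],
end 0.4180704986618555 0.146043031948908 -526.2
```

View pics/z.png

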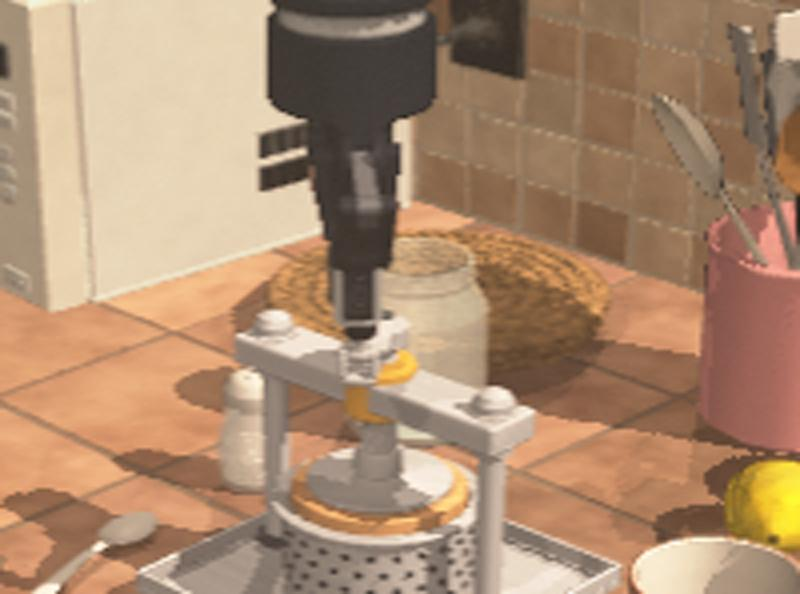

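```bash
python3 -m pendant '[[[-0.18,0.22,-0.01,0,0,0],[-0.32,0.47,-0.01,0,0,0],[-0.45,0.72,-0.02,0,0,0],[-0.57,0.98,-0.03,0,0,0],[-0.68,1.24,-0.03,0,0,0],[-0.77,1.5,-0.04,0,0,0],[-0.86,1.77,-0.05,0,0,0],[-0.93,2.04,-0.06,0,0,0]]]'
python3 fr.py -526.2 scene15; python3 arc.py .4181 .146 -526.2 2.5 .481 .1615 .0652
```

```text
t: 19.0
eef_pos: [0.4199, 0.1431, 0.2278]
ee_rot: [0.234, 0.665, -0.236, 0.668]
contact_force: [1.5, -4.0, 9.2]
gripper_width: 0.0166
t 19.0 p [0.4199 0.1431 0.2278] q [ 0.234  0.665 -0.236  0.668] F [ 1.48 -4.03  9.18] T [-0.89 -0.66 -0.03] w 0.0166
rad -0.48 tan -4.27
0.0638 -163.3
z (0.028, 0.036) 163 0.0909 0.091
z (0.028, 0.045) 353 0.0857 0.0858
[-0.10,0.27,-0.01,0,0,0],[-0.15,0.55,-0.01,0,0,0],[-0.19,0.83,-0.02,0,0,0],[-0.22,1.12,-0.03,0,0,0],[-0.23,1.40,-0.03,0,0,0],[-0.23,1.69,-0.04,0,0,0],[-0.22,1.97,-0.05,0,0,0],[-0.19,2.25,-0.06,0,0,0],
end 0.416181357149005 0.1685415579920327 -546.2
```

```bash
cat > track.py <<'E'
from h import *
import glob,sys
C=np.array([.481,.161])
p,d,i=load("scene5");W=cloud(d,i);r=np.hypot(W[...,0]-C[0],W[...,1]-C[1]);z=W[...,2]
m=(r>.0375)&(r<.046)&(z>.082)&(z<.0885)
rf=load("scene12");Wf=cloud(rf[1],rf[2]);r2=np.hypot(Wf[...,0]-C[0],Wf[...,1]-C[1])
m&=(r2>.0385)&(r2<.0455)&(Wf[...,2]>.082)&(Wf[...,2]<.0885)
rim=(r>.0475)&(r<.0505)&(z>.074)&(z<.080)
print(m.sum(),rim.sum())
v,u=np.nonzero(m)
print(u.min(),u.max(),v.min(),v.max())
for k in list(range(5,60)):
    import os
    if not os.path.exists(f"pics/scene{k}.npz"): continue
    p,d,i=load(f"scene{k}");W=cloud(d,i)
    print(k,"foll",np.round(1000*np.nanmedian(W[...,2][m]),2),np.round(1000*np.nanmean(W[...,2][m]),2),"rim",np.round(1000*np.nanmean(W[...,2][rim]),2))
E
python3 track.py
```

```text
152 68
322 365 272 289
5 foll 85.4 85.25 rim 77.35
6 foll 85.05 85.11 rim 77.04
7 foll 85.08 85.09 rim 77.43
8 foll 85.25 85.22 rim 77.34
9 foll 85.3 85.12 rim 77.32
10 foll 85.15 85.03 rim 77.61
11 foll 84.96 85.07 rim 77.24
12 foll 85.22 85.27 rim 77.21
13 foll 85.1 85.15 rim 77.52
14 foll 85.04 84.97 rim 77.48
15 foll 84.91 84.92 rim 77.3
```

```bash
cat > avg.py <<'E'
from h import *
import sys
C=np.array([.481,.161])
ds=[]
for k in range(6):
    i=viewer.camera_info("scene");p,d=viewer.capture("scene");ds.append(d)
def zz(d,i):
    W=cloud(d,i);r=np.hypot(W[...,0]-C[0],W[...,1]-C[1]);z=W[...,2]
    m=(r>.0395)&(r<.0445)&(z>.078)&(z<.0885)&(W[...,0]<.5)
    pl=(r>.026)&(r<.035)&(z>.084)&(z<.11)&(np.abs(z-np.nanmedian(z[(r>.026)&(r<.035)&(z>.0875)&(z<.11)]))<.003)
    rim=(r>.0475)&(r<.0505)&(z>.073)&(z<.0795)
    return [round(1000*float(f(z[q])),2) for q in(m,pl,rim) for f in (np.median,np.mean)]+[int(m.sum()),int(pl.sum())]
d=np.mean(ds,0);d[np.min(ds,0)==0]=0
np.savez("pics/avg_%s.npz"%sys.argv[1],d=d)
print("now",zz(d,i))
st()
if len(sys.argv)>2:
  for grp in ([f"scene{k}" for k in range(5,13)],):
    dd=[load(g)[1] for g in grp]; a=np.median(dd,0); print(grp[0],zz(a,i), [zz(x,i)[:2] for x in dd])
E
python3 avg.py a 1
```

```text
now [84.11, 83.23, 91.17, 91.02, 77.28, 77.35, 186, 196]
t 19.35 p [0.4197 0.1436 0.2278] q [ 0.234  0.666 -0.235  0.668] F [ 2.86 -2.8   9.11] T [-0.51 -0.62  0.03] w 0.0166
scene5 [84.47, 83.36, 96.48, 96.29, 77.39, 77.43, 190, 203] [[83.64, 83.28], [83.8, 83.45], [83.97, 83.43], [84.34, 83.54], [84.36, 83.86], [83.78, 83.35], [84.42, 83.59], [84.17, 83.76]]
```

```bash
cat > foll.py <<'E'
from h import *
import sys
i=load("scene5")[2]
k,dc=K(i);v,u=np.mgrid[0:480,0:640]
s=cv2.undistortPoints(np.stack([u,v],-1).reshape(-1,1,2).astype(float),k,dc).reshape(480,640,2)
Rm=cv2.Rodrigues(np.array(i["rvec"],float))[0];o=-Rm.T@np.array(i["tvec"]).reshape(3)
dirs=np.dstack([s,np.ones((480,640))])@Rm
def it(d,C=(.4800,.1590),z0=.0851,ra=.0405,rb=.0445):
    W=cloud(d,i)
    for _ in range(5):
        P=o+dirs*((z0-o[2])/dirs[...,2])[...,None]
        x=P[...,0]-C[0];y=P[...,1]-C[1];r=np.hypot(x,y)
        m=(r>ra)&(r<rb)&((x*-.7+y*-.7)>0.005)
        z=W[...,2][m];z=z[abs(z-z0)<.004];z0=np.median(z)
    return np.round([1000*np.median(z),1000*z.mean(),1000*z.std()/len(z)**.5],2),len(z)
if __name__=="__main__":
    base=[it(load(f"scene{k}")[1]) for k in range(0,14) if k in(0,1,5,6,7,8,9,10,11,12,13)]
    B=np.array([b[0][:2] for b in base]);print("base",B.mean(0).round(2),B.std(0).round(2),base[3])
    for n in sys.argv[1:]:
        d=np.load("pics/"+n+".npz")["d"];print(n,it(d))
E
python3 foll.py scene14 scene15 avg_a
```

```text
base [83.85 83.85] [0.72 0.59] (array([82.99, 83.09,  0.24]), 59)
scene14 (array([83.96, 83.79,  0.19]), 63)
scene15 (array([84.41, 84.4 ,  0.18]), 65)
avg_a (array([83.3 , 83.35,  0.15]), 59)
```

```bash
cat > fm.py <<'E'
from h import *
import sys
C=np.array([.481,.161]);i=load("scene5")[2]
B=np.mean([load(f"scene{k}")[1] for k in range(5,14)],0)
Wb=cloud(B,i); L=np.array([cloud(load(f"scene{k}")[1],i)[...,2] for k in range(5,14)])
sd=L.std(0);zb=L.mean(0)
r=np.hypot(Wb[...,0]-C[0],Wb[...,1]-C[1])
m=(r>.036)&(r<.047)&(abs(zb-.0852)<.0010)&(sd<.0015)
if __name__=="__main__":
    v,u=np.nonzero(m);print(m.sum(),u.min(),u.max(),v.min(),v.max())
    print("per frame",[round(1000*float(x[m].mean()),2) for x in L])
    for n in sys.argv[1:]:
        d=np.load("pics/"+n+".npz")["d"];W=cloud(d,i)[...,2]
        for sh in(0,1,2):
            mm=np.roll(m,sh,0);z=W[mm];md=np.median(z);q=abs(z-md)<.003
            print(n,"shift",sh,"med",round(1000*md,2),"mean",round(1000*z[q].mean(),2),q.sum())
E
python3 fm.py scene14 scene15 avg_a
```

```text
134 322 366 271 288
per frame [85.5, 85.42, 85.45, 85.42, 85.47, 85.42, 85.28, 85.61, 85.37]
scene14 shift 0 med 85.25 mean 85.23 130
scene14 shift 1 med 84.87 mean 84.82 127
scene14 shift 2 med 83.95 mean 84.13 101
scene15 shift 0 med nan mean nan 0
scene15 shift 1 med nan mean nan 0
scene15 shift 2 med nan mean nan 0
avg_a shift 0 med nan mean nan 0
avg_a shift 1 med nan mean nan 0
avg_a shift 2 med nan mean nan 0fm.py:16: RuntimeWarning: Mean of empty slice.
  print(n,"shift",sh,"med",round(1000*md,2),"mean",round(1000*z[q].mean(),2),q.sum())
  ret = ret.dtype.type(ret / rcount)
```

```bash
sed -i 's/z=W\[mm\];/z=W[mm];z=z[np.isfinite(z)];/' fm.py; python3 fm.py scene14 scene15 avg_a
```

```text
134 322 366 271 288
per frame [85.5, 85.42, 85.45, 85.42, 85.47, 85.42, 85.28, 85.61, 85.37]
scene14 shift 0 med 85.25 mean 85.23 130
scene14 shift 1 med 84.87 mean 84.82 127
scene14 shift 2 med 83.95 mean 84.13 101
scene15 shift 0 med 85.23 mean 85.26 130
scene15 shift 1 med 84.8 mean 84.8 125
scene15 shift 2 med 83.84 mean 84.08 104
avg_a shift 0 med 85.14 mean 85.16 128
avg_a shift 1 med 84.79 mean 84.61 128
avg_a shift 2 med 83.97 mean 83.95 113
```

```bash
python3 -m pendant '[[[-0.1,0.27,-0.01,0,0,0],[-0.15,0.55,-0.01,0,0,0],[-0.19,0.83,-0.02,0,0,0],[-0.22,1.12,-0.03,0,0,0],[-0.23,1.4,-0.03,0,0,0],[-0.23,1.69,-0.04,0,0,0],[-0.22,1.97,-0.05,0,0,0],[-0.19,2.25,-0.06,0,0,0]]]'
python3 fr.py -546.2 scene16; python3 avg.py b |tail -1; python3 fm.py avg_a avg_b; python3 arc.py .4162 .1685 -546.2 2.5 .481 .1615 .0655
```

```text
t: 20.35
eef_pos: [0.417, 0.1647, 0.2273]
ee_rot: [0.233, 0.666, -0.237, 0.668]
contact_force: [-1.8, -5.1, 12.5]
gripper_width: 0.0159
t 20.35 p [0.417  0.1647 0.2273] q [ 0.233  0.666 -0.237  0.668] F [-1.81 -5.1  12.5 ] T [-1.43  0.18  0.02] w 0.0159
rad 1.25 tan -5.27
0.0641 177.1
z (0.028, 0.036) 151 0.0907 0.0908
z (0.028, 0.045) 369 0.0855 0.0857
t 20.7 p [0.417  0.1654 0.2272] q [ 0.234  0.666 -0.236  0.668] F [-1.75 -4.81 11.16] T [-1.03  0.06 -0.06] w 0.0164
134 322 366 271 288
per frame [85.5, 85.42, 85.45, 85.42, 85.47, 85.42, 85.28, 85.61, 85.37]
avg_a shift 0 med 85.14 mean 85.16 128
avg_a shift 1 med 84.79 mean 84.61 128
avg_a shift 2 med 83.97 mean 83.95 113
avg_b shift 0 med 84.84 mean 84.88 129
avg_b shift 1 med 84.65 mean 84.45 127
avg_b shift 2 med 83.87 mean 83.84 112
[0.01,0.29,-0.01,0,0,0],[0.05,0.57,-0.01,0,0,0],[0.12,0.85,-0.02,0,0,0],[0.19,1.13,-0.03,0,0,0],[0.28,1.40,-0.03,0,0,0],[0.37,1.67,-0.04,0,0,0],[0.48,1.93,-0.05,0,0,0],[0.60,2.19,-0.06,0,0,0],
end 0.4222295767863315 0.19041863335785938 -566.2
```

Run:
```python
from h import *
a=load("scene16")[0];b=load("scene5")[0]
f=lambda p:cv2.resize(p[200:310,300:400],None,fx=3.9,fy=5,interpolation=cv2.INTER_CUBIC)
cv2.imwrite("pics/cmp.png",np.hstack([f(b),f(a)]))
```

```text
(no output)
```

View pics/cmp.png

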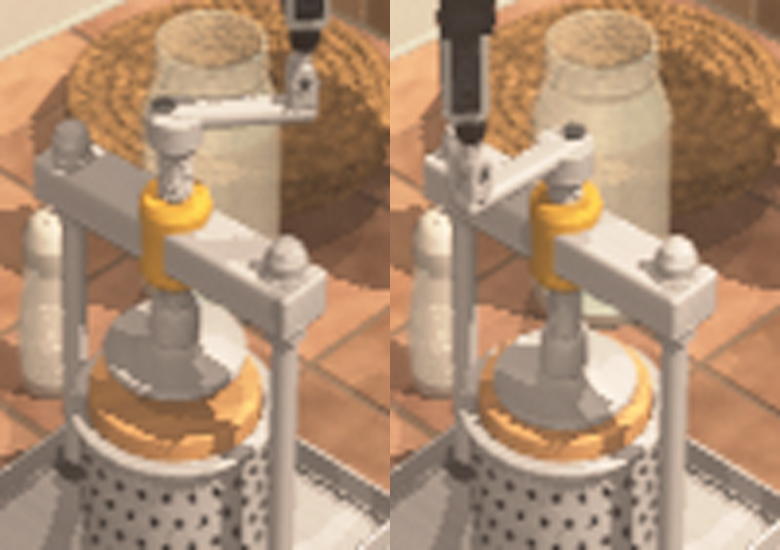

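View pics/z.png

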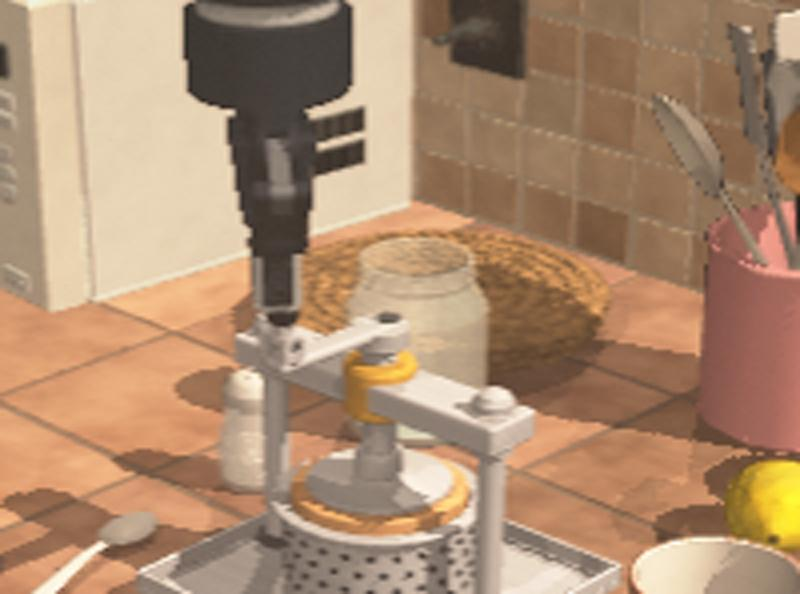

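```bash
cat > wr.py <<'E'
from h import *
import sys
def an(p,d,i,C=None):
    W=cloud(d,i);z=W[...,2]
    # centre from rim pixels
    C0=np.array([.4815,.162]) if C is None else C
    r=np.hypot(W[...,0]-C0[0],W[...,1]-C0[1])
    hsv=cv2.cvtColor(p,cv2.COLOR_BGR2HSV)
    wood=(hsv[...,0]>6)&(hsv[...,0]<20)&(hsv[...,1]>110)
    wood=cv2.erode((wood&(r<.048)&(z>.074)&(z<.095)).astype(np.uint8),np.ones((3,3)))>0
    f=wood&(r>.0385)&(r<.0445)
    rim=(r>.0472)&(r<.0508)&(z>.072)&(z<.084)
    pl=(r>.028)&(r<.036)&(z>.086)&(z<.11)
    med=lambda m:(round(1000*float(np.median(z[m])),2),int(m.sum())) if m.any() else None
    return "foll",med(f),"rim",med(rim),"plate",med(pl)
if __name__=="__main__":
    for n in sys.argv[1:]:
        print(n,an(*load(n)))
E
python3 - <<'E'
from h import *
import wr
p,d,i=cap("wrist","wrist16"); print(wr.an(p,d,i))
p,d,i=cap("top","top16"); print(wr.an(p,d,i))
E
python3 wr.py wrist1 wrist2 wrist3 top0 scene0 scene5 scene16
```

```text
('foll', (85.74, 782), 'rim', (78.28, 664), 'plate', (91.29, 893))
('foll', None, 'rim', (77.21, 18), 'plate', None)
wrist1 ('foll', (86.58, 353), 'rim', (78.32, 620), 'plate', (105.19, 748))
wrist2 ('foll', (86.6, 710), 'rim', (78.28, 959), 'plate', (105.2, 1232))
wrist3 ('foll', (86.6, 919), 'rim', (78.32, 1119), 'plate', (105.2, 1490))
top0 ('foll', (84.58, 4), 'rim', (77.46, 159), 'plate', (104.22, 192))
scene0 ('foll', (85.17, 134), 'rim', (77.62, 89), 'plate', (103.81, 245))
scene5 ('foll', (85.1, 122), 'rim', (77.52, 92), 'plate', (103.96, 221))
scene16 ('foll', (84.11, 80), 'rim', (77.34, 102), 'plate', (90.5, 186))
```

View pics/wrist16.png

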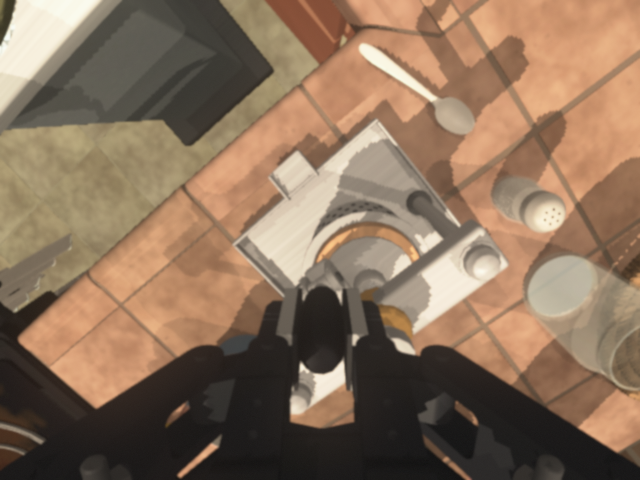

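```bash
python3 arc.py .4162 .1685 -546.2 5 .481 .1615 .068
```

```text
[-0.19,0.62,-0.01,0,0,0],[-0.05,1.20,-0.03,0,0,0],[0.14,1.76,-0.04,0,0,0],[0.38,2.30,-0.06,0,0,0],[0.66,2.82,-0.07,0,0,0],[0.99,3.32,-0.08,0,0,0],[1.36,3.78,-0.10,0,0,0],[1.77,4.21,-0.11,0,0,0],
end 0.43393426417681236 0.21057969551068867 -586.2
```

```bash
python3 -m pendant '[[[-0.1,0.6,0.02,0,0,0],[-0.03,1.2,0.04,0,0,0],[0.14,1.76,0.04,0,0,0],[0.38,2.3,0.03,0,0,0],[0.66,2.82,0.02,0,0,0],[0.99,3.32,0.01,0,0,0],[1.36,3.78,0,0,0,0],[1.77,4.21,-0.01,0,0,0]]]'
python3 fr.py -586.2 scene17
python3 - <<'E'
from h import *
import wr
p,d,i=cap("wrist","wrist17"); print(wr.an(p,d,i))
E
python3 arc.py .4339 .2106 -586.2 3.75 .481 .1615 .0675
```

```text
t: 21.8
eef_pos: [0.4333, 0.2058, 0.2263]
ee_rot: [0.232, 0.667, -0.238, 0.667]
contact_force: [-4.1, -7.3, 12.0]
gripper_width: 0.016
t 21.8 p [0.4333 0.2058 0.2263] q [ 0.232  0.667 -0.238  0.667] F [-4.08 -7.25 12.05] T [-1.86  0.94 -0.03] w 0.016
rad -2.41 tan -7.97
0.0651 137.1
z (0.028, 0.036) 111 0.0901 0.0902
z (0.028, 0.045) 437 0.0857 0.0859
('foll', (85.25, 822), 'rim', (78.36, 712), 'plate', (90.25, 953))
[0.37,0.26,-0.01,0,0,0],[0.71,0.53,-0.02,0,0,0],[1.08,0.78,-0.03,0,0,0],[1.46,1.01,-0.04,0,0,0],[1.85,1.21,-0.05,0,0,0],[2.26,1.38,-0.06,0,0,0],[2.67,1.53,-0.07,0,0,0],[3.10,1.65,-0.08,0,0,0],
end 0.4648989916134458 0.22705156389390047 -616.2
```

View pics/z.png

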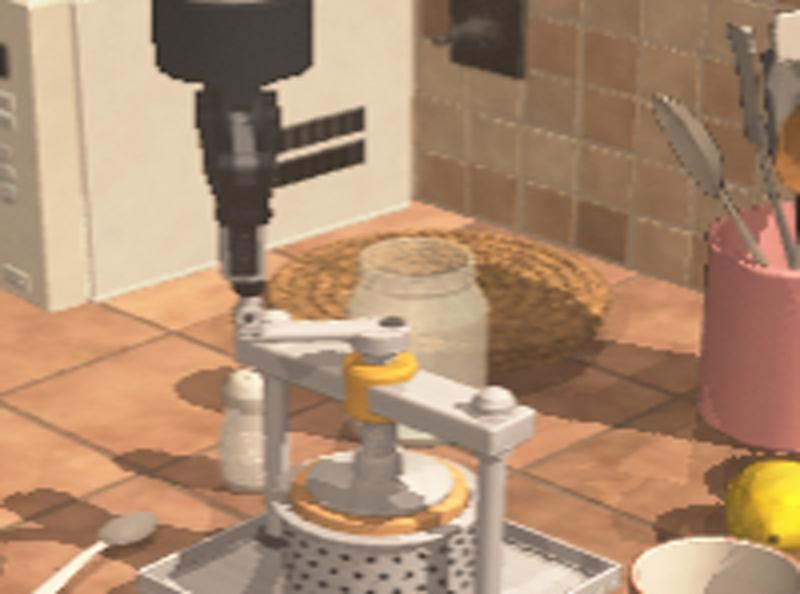

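Run:
```python
from h import *
for n in("wrist3","wrist16","wrist17"):
    p,d,i=load(n);W=cloud(d,i);z=W[...,2];C=np.array([.4815,.162])
    r=np.hypot(W[...,0]-C[0],W[...,1]-C[1])
    m=(r>.047)&(r<.0515)&(z>.0765)&(z<.080)
    # circle outer fit of rim pts mid
    x=W[m][:,:2]; A=np.c_[2*x,np.ones(len(x))];s=np.linalg.lstsq(A,(x**2).sum(1),rcond=None)[0];print(n,"rim centre",s[:2].round(4),np.sqrt(s[2]+s[:2]@s[:2]).round(4))
    C=s[:2]; r=np.hypot(W[...,0]-C[0],W[...,1]-C[1])
    for a in np.arange(.024,.050,.002):
        q=(r>a)&(r<a+.002)&(z>.06)&(z<.11)
        print(round(a,3),q.sum(),np.percentile(z[q]*1000,[10,25,50,75,90]).round(2) if q.any() else "")
    hsv=cv2.cvtColor(p,cv2.COLOR_BGR2HSV)
p=load("wrist17")[0]; q=load("wrist3")[0]
cv2.imwrite("pics/w17.png",cv2.resize(p[150:310,220:460],None,fx=3.2,fy=3.2,interpolation=cv2.INTER_CUBIC))
```

```text
wrist3 rim centre [0.4818 0.162 ] 0.0495
0.024 259 [105.11 105.46 106.06 106.53 107.07]
0.026 284 [104.9  105.24 105.73 106.14 106.67]
0.028 323 [104.63 105.08 105.55 105.99 106.39]
0.03 353 [104.51 104.95 105.45 105.92 106.32]
0.032 387 [104.25 104.67 105.14 105.59 106.04]
0.034 413 [104.13 104.43 104.89 105.38 105.77]
0.036 545 [ 86.09  86.88 104.06 104.89 105.38]
0.038 323 [85.7  86.16 86.67 87.15 87.6 ]
0.04 410 [85.75 86.17 86.63 87.1  87.46]
0.042 526 [85.67 86.1  86.56 87.   87.44]
0.044 536 [66.58 71.67 85.77 86.49 87.06]
0.046 433 [67.38 74.63 77.84 78.46 79.03]
0.048 653 [77.41 77.83 78.34 78.82 79.27]
wrist16 rim centre [0.4812 0.1622] 0.0491
0.024 192 [91.19 91.6  92.04 92.56 93.01]
0.026 208 [90.91 91.38 91.82 92.29 92.71]
0.028 208 [90.68 91.18 91.67 92.14 92.59]
0.03 210 [90.53 91.02 91.48 91.95 92.28]
0.032 239 [90.27 90.74 91.15 91.62 92.04]
0.034 243 [89.97 90.47 90.84 91.31 91.79]
0.036 387 [85.25 85.83 87.62 90.33 91.13]
0.038 256 [84.88 85.42 85.79 86.23 86.73]
0.04 286 [84.89 85.29 85.77 86.31 86.65]
0.042 304 [84.79 85.25 85.75 86.28 86.59]
0.044 616 [72.11 75.65 80.43 84.54 85.71]
0.046 281 [72.01 77.37 78.08 78.59 79.02]
0.048 362 [77.35 77.83 78.31 78.75 79.12]
wrist17 rim centre [0.4813 0.162 ] 0.0492
0.024 71 [89.95 90.62 90.94 91.47 91.78]
0.026 108 [90.16 90.44 90.94 91.55 91.95]
0.028 170 [89.82 90.18 90.61 91.22 91.5 ]
0.03 240 [89.55 89.92 90.39 90.87 91.42]
0.032 269 [89.2  89.6  90.13 90.6  90.94]
0.034 277 [89.18 89.47 89.9  90.38 90.83]
0.036 423 [84.71 85.32 87.73 89.54 90.28]
0.038 293 [84.55 84.79 85.25 85.73 86.08]
0.04 325 [84.44 84.84 85.26 85.68 86.09]
0.042 355 [84.4  84.79 85.33 85.73 86.17]
0.044 658 [72.55 76.05 80.87 84.4  85.27]
0.046 265 [74.27 77.41 78.09 78.59 78.95]
0.048 402 [77.55 77.89 78.41 78.82 79.23]
```

View pics/w17.png

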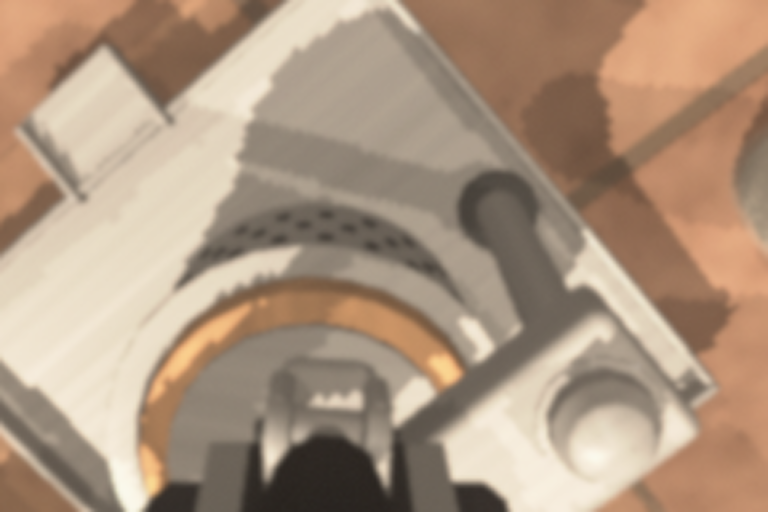

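```bash
cat > wm.py <<'E'
from h import *
import sys
def an(n):
    p,d,i=load(n);W=cloud(d,i);z=W[...,2];C=np.array([.4815,.162])
    r=np.hypot(W[...,0]-C[0],W[...,1]-C[1])
    m=(r>.047)&(r<.0515)&(z>.0765)&(z<.080)
    x=W[m][:,:2]; A=np.c_[2*x,np.ones(len(x))];s=np.linalg.lstsq(A,(x**2).sum(1),rcond=None)[0];C=s[:2]
    r=np.hypot(W[...,0]-C[0],W[...,1]-C[1])
    g=lambda a,b,lo,hi:z[(r>a)&(r<b)&(z>lo)&(z<hi)]*1000
    f=g(.0385,.0435,.08,.0885);rm=g(.0475,.0505,.0765,.0800)
    f=f[abs(f-np.median(f))<2]; P=[]
    for a,ref in((.026,105.73),(.028,105.55),(.03,105.45),(.032,105.14),(.034,104.89)):
        q=g(a,a+.002,.0865,.108); 
        if len(q): P.append(np.median(q)-ref)
    print(n,"C",C.round(4),"foll-rim %.2f (sink %.2f) rim %.2f | plate drop %s mean %.2f"%(f.mean()-rm.mean(),8.30-(f.mean()-rm.mean()),rm.mean(),np.round(P,2),np.mean(P)))
if __name__=="__main__":
    for n in sys.argv[1:]: 
        if n[0]=="+": n=n[1:];cap("wrist",n)
        an(n)
E
python3 wm.py wrist2 wrist3 wrist16 wrist17 +wrist17b +wrist17c; python3 fr.py -586.2
```

```text
wrist2 C [0.4817 0.162 ] foll-rim 8.35 (sink -0.05) rim 78.27 | plate drop [ 0.04 -0.01 -0.13 -0.03 -0.01] mean -0.03
wrist3 C [0.4818 0.162 ] foll-rim 8.29 (sink 0.01) rim 78.33 | plate drop [-0.01  0.    0.    0.    0.  ] mean 0.00
wrist16 C [0.4812 0.1622] foll-rim 7.51 (sink 0.79) rim 78.27 | plate drop [-13.91 -13.88 -13.97 -13.99 -14.05] mean -13.96
wrist17 C [0.4813 0.162 ] foll-rim 6.94 (sink 1.36) rim 78.35 | plate drop [-14.79 -14.94 -15.06 -15.01 -14.99] mean -14.96
wrist17b C [0.4814 0.162 ] foll-rim 6.88 (sink 1.42) rim 78.39 | plate drop [-14.97 -15.03 -15.08 -14.94 -14.95] mean -14.99
wrist17c C [0.4813 0.162 ] foll-rim 6.90 (sink 1.40) rim 78.37 | plate drop [-14.99 -14.95 -15.1  -14.99 -14.99] mean -15.00
t 22.0 p [0.4348 0.2075 0.2263] q [ 0.234  0.666 -0.236  0.668] F [ 0.81 -3.06  6.86] T [-0.81 -0.21 -0.04] w 0.0163
rad -2.77 tan -1.53
0.0652 135.2
```

Run:
```python
from h import *
i=load("scene0")[2]
d=np.mean([load(f"scene{k}")[1] for k in range(0,6)],0);W=cloud(d,i)
C=np.array([.4798,.1592])
c=proj([[*C,.098]],i)[0];print(c)
for u in (330,336,342,346,350,354,360):
    print(u)
    for v in range(258,296):
        w=W[v,u]; print("   ",v,(w*1000).round(1),"r",(1000*np.hypot(*(w[:2]-C))).round(1)) if abs(w[2]-.09)<.02 and v>262 else None
```

```text
[343.83103803 271.92019511]
330
    263 [479.2 198.9 102.9] r 39.7
    264 [475.2 194.8 103.9] r 35.9
    265 [471.4 190.9 104.7] r 32.8
    266 [468.  187.4 105.2] r 30.6
    267 [466.2 185.5 104.4] r 29.7
    268 [463.2 182.5 104.6] r 28.6
    269 [459.1 178.3 105.7] r 28.2
    270 [458.1 177.3 104.2] r 28.2
    271 [455.3 174.4 104.2] r 28.8
    272 [452.2 171.3 104.5] r 30.1
    273 [449.5 168.5 104.6] r 31.7
    274 [448.2 167.2 103.3] r 32.6
    275 [445.  163.9 103.7] r 35.1
    276 [445.9 164.8 100.6] r 34.4
    277 [459.9 179.4  85.8] r 28.3
    278 [458.2 177.7  84.8] r 28.4
    279 [454.  173.4  86.2] r 29.4
    280 [452.7 172.   85. ] r 30.0
    281 [449.9 169.1  85.1] r 31.5
    282 [446.8 166.   85.5] r 33.7
    283 [443.2 162.3  86.3] r 36.7
    284 [440.5 159.5  86.4] r 39.3
    285 [438.6 157.5  85.7] r 41.3
    286 [438.8 157.9  83.1] r 41.0
    287 [438.1 157.1  81.4] r 41.7
    288 [437.9 156.9  79.2] r 42.0
    289 [438.3 157.4  76.4] r 41.6
    290 [434.8 153.8  77.3] r 45.3
    291 [432.2 151.1  77.3] r 48.3
    292 [430.6 149.5  76.4] r 50.2
    293 [428.4 147
[... 5359 characters left out ...]

    273 [493.  126.4 103.8] r 35.3
    274 [492.  125.5 102.2] r 35.8
    275 [509.  141.1  85.7] r 34.3
    276 [506.6 138.9  85.4] r 33.6
    277 [502.6 135.1  86.3] r 33.1
    278 [501.3 133.9  85. ] r 33.2
    279 [497.7 130.6  85.6] r 33.8
    280 [495.1 128.1  85.5] r 34.7
    281 [491.8 125.   85.9] r 36.2
    282 [489.8 123.1  85.3] r 37.5
    283 [486.3 119.8  85.9] r 39.9
    284 [483.2 116.9  86.2] r 42.4
    285 [483.5 117.1  83.6] r 42.2
    286 [482.2 115.9  82.3] r 43.4
    287 [483.4 116.9  79. ] r 42.4
    288 [485.3 118.6  74.9] r 40.9
    289 [479.9 113.6  77.3] r 45.6
    290 [476.9 110.8  77.5] r 48.5
    291 [475.  109.   76.8] r 50.4
    292 [472.8 106.9  76.5] r 52.8
```

```bash
cat > wp.py <<'E'
from h import *
import sys
def an(n,verbose=True):
    p,d,i=load(n);W=cloud(d,i);z=W[...,2];C=np.array([.4815,.162])
    for _ in range(2):
        r=np.hypot(W[...,0]-C[0],W[...,1]-C[1])
        m=(r>.0465)&(r<.0515)&(z>.0765)&(z<.080)
        x=W[m][:,:2]; A=np.c_[2*x,np.ones(len(x))];s=np.linalg.lstsq(A,(x**2).sum(1),rcond=None)[0];C=s[:2]
    r=np.hypot(W[...,0]-C[0],W[...,1]-C[1]);X=W[...,0]-C[0];Y=W[...,1]-C[1]
    f=(r>.0385)&(r<.0435)&(z>.079)&(z<.0885); f&=abs(z-np.median(z[f]))<.0018
    rm=(r>.0475)&(r<.0505)&(abs(z-.0783)<.0018)
    pl=(r>.026)&(r<.0355)&(z>.0860)&(z<.108); pl&=abs(z-np.median(z[pl]))<.003
    rows=[];b=[]
    for c,m in enumerate((rm,f,pl)):
        k=m.sum();o=np.zeros((k,6));o[:,c]=1;o[:,3]=X[m];o[:,4]=Y[m]
        if c==2:o[:,5]=r[m]-.034
        rows.append(o);b.append(z[m])
    A=np.vstack(rows);b=np.hstack(b);s=np.linalg.lstsq(A,b,rcond=None)[0]
    az=np.degrees(np.arctan2(Y[f],X[f]));
    print(n,"rim %.2f foll-rim %.2f plate-rim %.2f plate-foll %.2f tilt %.4f %.4f cone %.3f"%(1e3*s[0],1e3*(s[1]-s[0]),1e3*(s[2]-s[0]),1e3*(s[2]-s[1]),s[3],s[4],s[5]),"n",rm.sum(),f.sum(),pl.sum())
if __name__=="__main__":
    for n in sys.argv[1:]:
        if n[0]=="+": n=n[1:];cap("wrist",n)
        an(n)
E
python3 wp.py wrist1 wrist2 wrist3 wrist16 wrist17 wrist17b wrist17c
```

```text
wrist1 rim 78.30 foll-rim 8.28 plate-rim 26.77 plate-foll 18.49 tilt -0.0006 0.0005 cone -0.092 n 510 545 786
wrist2 rim 78.29 foll-rim 8.32 plate-rim 26.78 plate-foll 18.46 tilt 0.0004 0.0009 cone -0.099 n 821 890 1339
wrist3 rim 78.31 foll-rim 8.30 plate-rim 26.78 plate-foll 18.47 tilt -0.0000 0.0002 cone -0.100 n 948 1027 1632
wrist16 rim 78.35 foll-rim 7.51 plate-rim 12.74 plate-foll 5.23 tilt 0.0019 -0.0012 cone -0.118 n 548 688 1043
wrist17 rim 78.41 foll-rim 6.92 plate-rim 11.66 plate-foll 4.74 tilt 0.0010 -0.0020 cone -0.129 n 589 798 975
wrist17b rim 78.44 foll-rim 6.86 plate-rim 11.68 plate-foll 4.82 tilt 0.0009 -0.0013 cone -0.102 n 591 802 987
wrist17c rim 78.44 foll-rim 6.91 plate-rim 11.65 plate-foll 4.74 tilt 0.0019 -0.0020 cone -0.110 n 594 814 987
```

```bash
python3 arc.py .4339 .2105 -586.2 3.25 .481 .1615 .0675
```

```text
[0.32,0.23,-0.01,0,0,0],[0.62,0.47,-0.02,0,0,0],[0.93,0.69,-0.03,0,0,0],[1.25,0.90,-0.04,0,0,0],[1.59,1.08,-0.05,0,0,0],[1.93,1.25,-0.05,0,0,0],[2.29,1.40,-0.06,0,0,0],[2.65,1.53,-0.07,0,0,0],
end 0.4603655669149904 0.2257687340100944 -612.2
```

```bash
python3 -m pendant '[[[0.32,0.23,-0.01,0,0,0],[0.62,0.47,-0.01,0,0,0],[0.93,0.69,-0.02,0,0,0],[1.25,0.9,-0.02,0,0,0],[1.59,1.08,-0.03,0,0,0],[1.93,1.25,-0.03,0,0,0],[2.29,1.4,-0.04,0,0,0],[2.65,1.53,-0.05,0,0,0]]]'
python3 fr.py -612.2; python3 wp.py +wrist18 +wrist18b; python3 fr.py -612.2 scene18
```

```text
t: 23.0
eef_pos: [0.458, 0.2226, 0.2257]
ee_rot: [0.232, 0.669, -0.237, 0.666]
contact_force: [-8.0, -4.3, 12.7]
gripper_width: 0.0159
t 23.0 p [0.458  0.2226 0.2257] q [ 0.232  0.669 -0.237  0.666] F [-8.03 -4.28 12.72] T [-1.25  1.82  0.  ] w 0.0159
rad -1.62 tan -8.95
0.0653 110.7
wrist18 rim 78.35 foll-rim 6.56 plate-rim 11.15 plate-foll 4.58 tilt -0.0002 -0.0022 cone -0.113 n 614 878 1219
wrist18b rim 78.37 foll-rim 6.53 plate-rim 11.11 plate-foll 4.58 tilt 0.0001 -0.0020 cone -0.099 n 623 866 1236
t 23.1 p [0.4592 0.2231 0.2257] q [ 0.233  0.668 -0.237  0.666] F [-3.9  -2.16  9.9 ] T [-0.79  0.85 -0.04] w 0.0161
rad -0.86 tan -4.37
0.0654 109.5
z (0.028, 0.036) 75 0.0898 0.09
z (0.028, 0.045) 454 0.0857 0.0857
```

View pics/z.png

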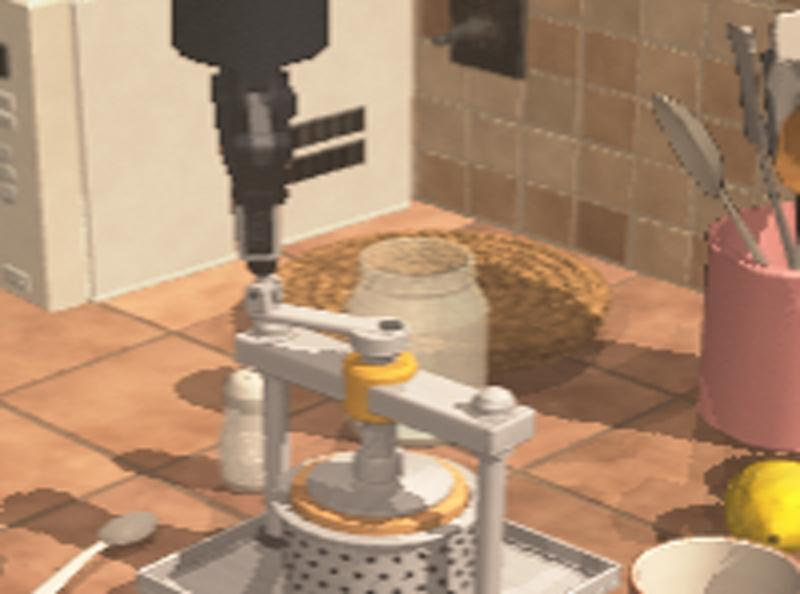

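View pics/wrist18.png

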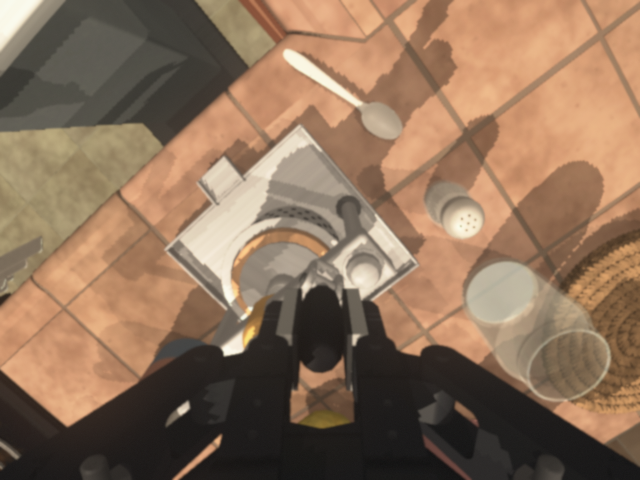

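```bash
python3 avg.py c | tail -1
python3 - <<'E'
from h import *
i=load("scene0")[2]
d=np.load("pics/avg_c.npz")["d"];W=cloud(d,i)
d0=np.mean([load(f"scene{k}")[1] for k in range(0,6)],0);W0=cloud(d0,i)
C=np.array([.4798,.1592])
for u in (336,342,346,350,354):
    print(u,"late:",[(v,*(W[v,u][2:]*1000).round(1),(1000*np.hypot(*(W[v,u][:2]-C))).round(1)) for v in range(282,297)])
# per-column: z of last plate-side pixel before jump (early)
L=[]
for u in range(328,364):
    z=W0[:,u,2]
    for v in range(268,285):
        if z[v]>.098 and z[v+1]<.089: L.append((z[v]*1000,z[v]*1000-2.3))
L=np.array(L);print("early bottom edge pixel z: ",np.sort(L[:,0]).round(1))
p=viewer.capture("scene")[0]
cv2.imwrite("pics/e.png",cv2.resize(p[255:305,310:385],None,fx=10,fy=10,interpolation=cv2.INTER_NEAREST))
E
```

```text
t 23.45 p [0.4595 0.2233 0.2257] q [ 0.233  0.667 -0.236  0.667] F [-3.16 -2.03  9.25] T [-0.74  0.75  0.  ] w 0.016
336 late: [(282, np.float64(88.9), np.float64(28.9)), (283, np.float64(88.4), np.float64(31.4)), (284, np.float64(88.0), np.float64(34.1)), (285, np.float64(84.4), np.float64(32.4)), (286, np.float64(83.2), np.float64(34.0)), (287, np.float64(84.2), np.float64(38.7)), (288, np.float64(82.9), np.float64(40.4)), (289, np.float64(80.5), np.float64(40.2)), (290, np.float64(79.2), np.float64(41.9)), (291, np.float64(77.0), np.float64(42.1)), (292, np.float64(77.3), np.float64(45.9)), (293, np.float64(76.6), np.float64(48.4)), (294, np.float64(76.6), np.float64(51.7)), (295, np.float64(70.3), np.float64(46.2)), (296, np.float64(66.5), np.float64(44.2))]
342 late: [(282, np.float64(89.7), np.float64(25.7)), (283, np.float64(88.5), np.float64(27.4)), (284, np.float64(88.6), np.float64(31.3)), (285, np.float64(87.1), np.float64(32.7)), (286, np.float64(85.7), np.float64(34.2)), (287, np.float64(83.6), np.float64(34.7)), (288, np.float64(83.5), np.float64(38.3)), (289, np.float6
[... 1861 characters left out ...]
.3)), (287, np.float64(83.1), np.float64(39.3)), (288, np.float64(83.1), np.float64(42.5)), (289, np.float64(79.9), np.float64(41.4)), (290, np.float64(77.7), np.float64(41.7)), (291, np.float64(78.1), np.float64(45.4)), (292, np.float64(77.2), np.float64(47.4)), (293, np.float64(77.8), np.float64(51.7)), (294, np.float64(75.9), np.float64(52.2)), (295, np.float64(nan), np.float64(nan)), (296, np.float64(66.2), np.float64(45.5))]
early bottom edge pixel z:  [ 99.2  99.9 100.  100.1 100.2 100.2 100.2 100.5 100.6 100.8 100.8 101.1
 101.1 101.2 101.3 101.4 101.4 101.5 101.6 101.6 101.7 101.7 101.9 102.1
 102.2 102.3 102.3 102.3 102.6 102.8 196.9 197.3 197.5 197.7 198.  198.1
 198.8 210.  210.2]
```

View pics/e.png

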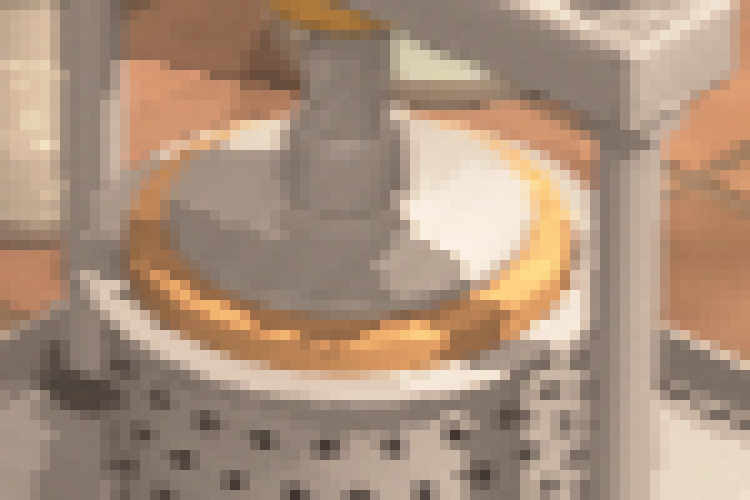

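Run:
```python
from h import *
from scipy.optimize import minimize
def arm(n,i,d,zt,hub=np.array([.4815,.162])):
    W=cloud(d,i).reshape(-1,3);r=np.hypot(W[:,0]-hub[0],W[:,1]-hub[1])
    m=(abs(W[:,2]-zt)<.0035)&(r<.075)&(r>.018)
    P=W[m];print(n,m.sum(),P.mean(0).round(4))
    az=np.degrees(np.arctan2(P[:,1]-hub[1],P[:,0]-hub[0]));print("  az median",np.median(az).round(2),np.percentile(az,[10,90]).round(1))
    for q in((.02,.035),(.035,.05),(.05,.07)):
        rr=np.hypot(P[:,0]-hub[0],P[:,1]-hub[1]);k=(rr>q[0])&(rr<q[1]);
        if k.sum()>3:print("   ",q,k.sum(),P[k].mean(0).round(4),np.degrees(np.arctan2(*(P[k].mean(0)[:2]-hub)[::-1])).round(1))
i=load("scene18")[2]
H=np.array([.4795,.1592])
arm("sceneavg_c",i,np.load("pics/avg_c.npz")["d"],.1965,H)
arm("wrist18",load("wrist18")[2],load("wrist18")[1],.1975)
arm("wrist17c",load("wrist17c")[2],load("wrist17c")[1],.1980)
arm("wrist16",load("wrist16")[2],load("wrist16")[1],.1990)
d=np.mean([load(f"scene{k}")[1] for k in (16,)],0);arm("scene16",i,d,.198,H)
d=np.mean([load(f"scene{k}")[1] for k in (17,)],0);arm("scene17",i,d,.197,H)
arm("scene5",i,load("scene5")[1],.2115,H)
arm("wrist1",load("wrist1")[2],load("wrist1")[1],.213)
p,d,i=cap("top","top18");arm("top18",i,d,.197)
cv2.imwrite("pics/t18.png",cv2.resize(p[190:320,300:430],None,fx=4.5,fy=4.5,interpolation=cv2.INTER_CUBIC))
```

```text
sceneavg_c 119 [0.4672 0.1988 0.1961]
  az median 109.79 [ 96.1 115.5]
    (0.02, 0.035) 35 [0.4721 0.1854 0.1957] 105.8
    (0.035, 0.05) 31 [0.4663 0.1994 0.196 ] 108.2
    (0.05, 0.07) 40 [0.4609 0.2146 0.1966] 108.6
wrist18 340 [0.4572 0.2247 0.1971]
  az median 111.16 [106.5 115.8]
    (0.035, 0.05) 5 [0.461  0.2069 0.1974] 114.5
    (0.05, 0.07) 267 [0.4574 0.2243 0.1972] 111.2
wrist17c 353 [0.4327 0.2091 0.1976]
  az median 136.06 [131.6 140.4]
    (0.05, 0.07) 300 [0.4332 0.209  0.1977] 135.8
wrist16 367 [0.4165 0.1649 0.1988]
  az median 174.26 [-178.6  178.8]
    (0.035, 0.05) 17 [0.4328 0.1647 0.1992] 176.9
    (0.05, 0.07) 302 [0.4164 0.1649 0.1988] 177.4
scene16 120 [0.4374 0.1608 0.1979]
  az median 51.84 [-178.2  177.5]
    (0.02, 0.035) 36 [0.4546 0.1611 0.1976] 175.6
    (0.035, 0.05) 33 [0.4384 0.1592 0.1975] 180.0
    (0.05, 0.07) 43 [0.417  0.1614 0.1985] 177.9
scene17 113 [0.4495 0.1874 0.1967]
  az median 139.15 [123.4 144.7]
    (0.02, 0.035) 38 [0.4606 0.1785 0.1968] 134.4
    (0.035, 0.05) 38 [0.4491 0.1884 0.1969] 136.1
    (0.05, 0.07) 32 [0.4361 0.197  0.1964] 138.9
scene5 132 [0.5123 0.1335 0.2116]
  az median -40.04 [-45.8 -24.6]
    (0.02, 0.035) 39 [0.5018 0.1435 0.2117] -35.2
    (0.035, 0.05) 39 [0.5124 0.1327 0.2117] -38.9
    (0.05, 0.07) 42 [0.5246 0.1218 0.2115] -39.7
wrist1 34 [0.5281 0.1238 0.2137]
  az median -43.31 [-46.7 -31.6]
    (0.05, 0.07) 34 [0.5281 0.1238 0.2137] -39.4
top18 0 [nan nan nan]<stdin>:6: RuntimeWarning: Mean of empty slice.
  ret = um.true_divide(
  return _methods._mean(a, axis=axis, dtype=dtype,
  ret = ret.dtype.type(ret / rcount)
Traceback (most recent call last):
IndexError: index -1 is out of bounds for axis 0 with size 0
```

```bash
python3 -m pendant '[[[-0.07,-0.2,0,0,0,0],[-0.15,-0.3,0,0,0,0],[-0.15,-0.3,0.1,0,0,0],[-0.15,-0.3,0.3,0,0,-8],[-0.15,-0.3,0.5,0,0,-16],[-0.15,-0.3,0.6,0,0,-24],[-0.15,-0.3,0.6,0,0,-31],[-0.15,-0.3,0.6,0,0,-31]]]' 0.35
python3 fr.py -609.7 scene19
python3 - <<'E'
from h import *
cap("wrist","wrist19")
E
python3 wp.py wrist19
```

```text
t: 24.55
eef_pos: [0.4588, 0.2228, 0.2311]
ee_rot: [0.403, 0.581, -0.404, 0.581]
contact_force: [0.8, -0.5, -0.2]
gripper_width: 0.0299
t 24.55 p [0.4588 0.2228 0.2311] q [ 0.403  0.581 -0.404  0.581] F [ 0.84 -0.45 -0.21] T [-0.04 -0.06 -0.03] w 0.0299
rad -0.71 tan 0.63
0.0652 109.9
z (0.028, 0.036) 72 0.0899 0.0901
z (0.028, 0.045) 450 0.0854 0.0856
wrist19 rim 78.41 foll-rim 6.52 plate-rim 11.08 plate-foll 4.56 tilt -0.0007 -0.0021 cone -0.115 n 416 503 764
```

View pics/wrist19.png

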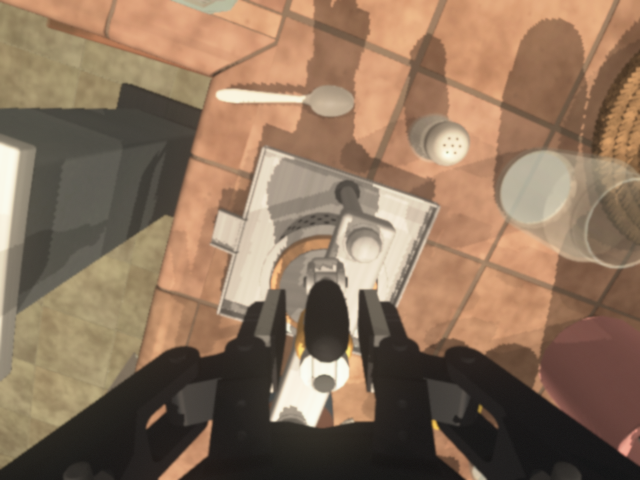

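View pics/z.png

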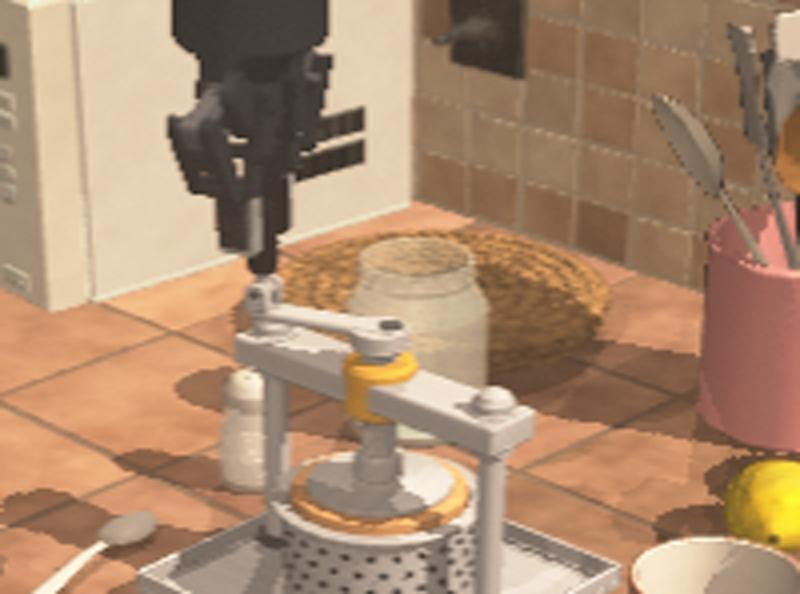

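```bash
python3 -m pendant '[[[0,0,0,0,0,0],[0,0,0,0,0,0],[0,0,0,0,0,0],[0,0,0,0,0,0],[0,0,0,0,0,0],[0,0,0,0,0,0],[0.14,-0.38,0,0,0,0],[0.28,-0.75,-0.03,0,0,0]]]' 0 25
python3 -m pendant '[[[0.27,-0.74,-0.17,0,0,0],[0.53,-1.44,-0.47,0,0,0],[0.76,-2.07,-0.89,0,0,0],[0.97,-2.63,-1.43,0,0,0],[1.14,-3.1,-2.06,0,0,0],[1.25,-3.39,-2.62,0,0,0],[1.25,-3.39,-2.62,0,0,0],[1.25,-3.39,-2.62,0,0,0]]]'
python3 fr.py -609.7 scene20
```

```text
t: 25.65
eef_pos: [0.4605, 0.2189, 0.2314]
ee_rot: [0.404, 0.582, -0.402, 0.58]
contact_force: [-3.0, 6.6, 3.2]
gripper_width: 0.0165
t: 26.65
eef_pos: [0.4733, 0.1858, 0.2053]
ee_rot: [0.405, 0.582, -0.401, 0.58]
contact_force: [-1.9, 7.0, 3.0]
gripper_width: 0.0163
t 26.65 p [0.4733 0.1858 0.2053] q [ 0.405  0.582 -0.401  0.58 ] F [-1.86  7.03  2.99] T [1.88 0.56 0.05] w 0.0163
rad 7.24 tan 0.7
0.0254 107.6
z (0.028, 0.036) 77 0.0897 0.0899
z (0.028, 0.045) 448 0.0856 0.0857
```

View pics/z.png

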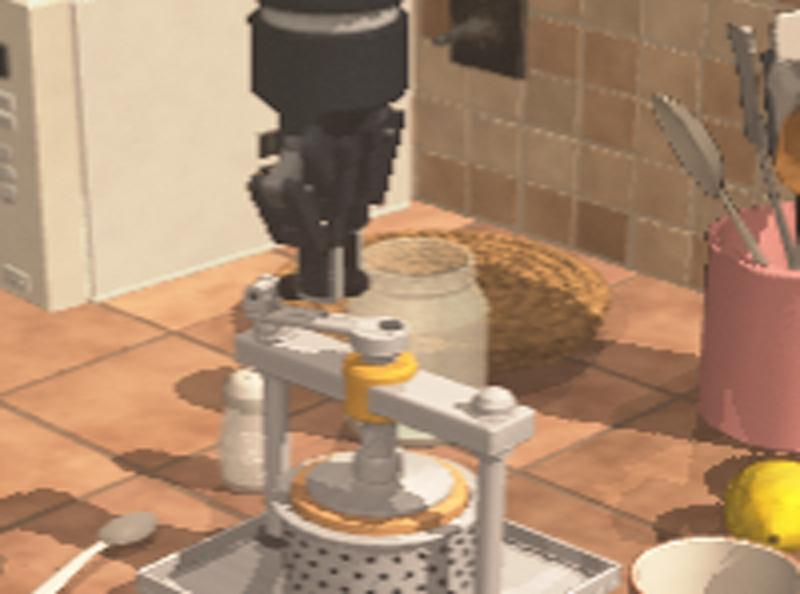

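```bash
python3 -m pendant '[[[0,0,0,0,0,0],[0,0,0,0,0,0],[0,0,0,0,0,0],[0,0,0.8,0,0,0],[0,0,1.8,0,0,0],[0,0,2.8,0,0,0],[0,0,3.2,0,0,0],[0,0,3.2,0,0,0]]]' 0.35
python3 -m pendant '[[[0,0,0,0,0,0],[0,0,0,0,0,0],[0,0,0,0,0,0],[0,0,0,0,0,0],[0,0,0,0,0,0],[0,0,0,0,0,0],[0,0,0,0,0,0],[0,0,0,0,0,0]]]' 0
python3 fr.py -609.7 scene21
python3 - <<'E'
from h import *
cap("wrist","wrist21")
E
```

```text
t: 27.7
eef_pos: [0.4744, 0.1817, 0.2373]
ee_rot: [0.404, 0.58, -0.404, 0.581]
contact_force: [-0.3, -0.0, -0.8]
gripper_width: 0.0297
t: 28.7
eef_pos: [0.4742, 0.1815, 0.2369]
ee_rot: [0.404, 0.58, -0.404, 0.58]
contact_force: [-0.3, -0.3, -0.4]
gripper_width: -0.0001
t 28.7 p [0.4742 0.1815 0.2369] q [ 0.404  0.58  -0.404  0.58 ] F [-0.28 -0.3  -0.42] T [ 0.    0.01 -0.05] w -0.0001
rad -0.18 tan -0.36
0.0212 108.7
z (0.028, 0.036) 67 0.0898 0.0901
z (0.028, 0.045) 454 0.0856 0.0856
```

View pics/wrist21.png

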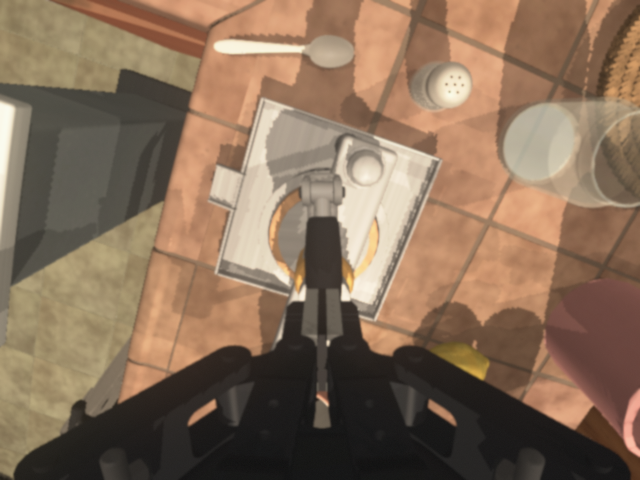

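View pics/z.png

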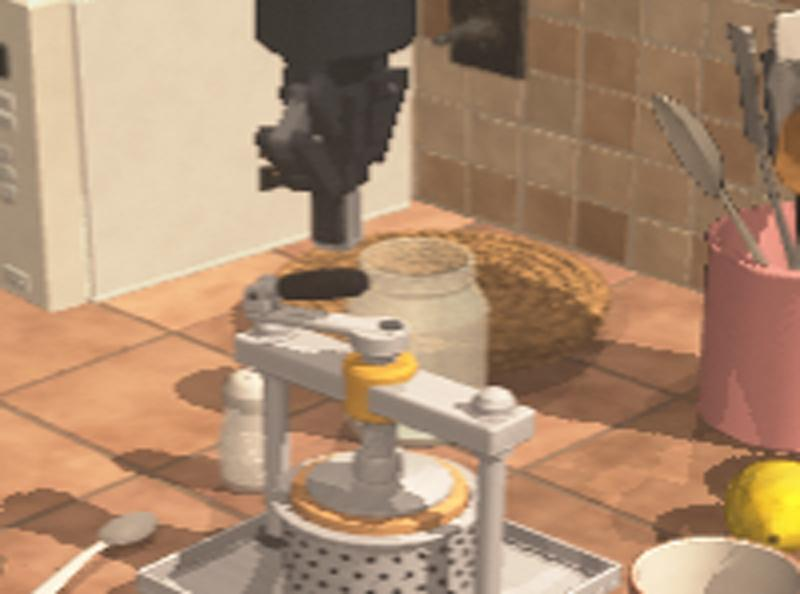

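```bash
python3 -m pendant '[[[0,0,-0.8,0,0,0],[0,0,-1.4,0,0,0],[0,0,-1.9,0,0,0],[0,0,-2.3,0,0,0],[0,0,-2.7,0,0,0],[0,0,-3.0,0,0,0],[0,0,-3.3,0,0,0],[0,0,-3.5,0,0,0]]]'
python3 fr.py -609.7 scene22
```

```text
t: 29.8
eef_pos: [0.4781, 0.182, 0.2069]
ee_rot: [0.407, 0.578, -0.401, 0.582]
contact_force: [1.9, -5.6, 26.1]
gripper_width: 0.0001
t 29.8 p [0.4781 0.182  0.2069] q [ 0.407  0.578 -0.401  0.582] F [ 1.88 -5.58 26.08] T [-1.05 -0.07 -0.  ] w 0.0001
rad -5.89 tan -0.18
0.0207 98.1
z (0.028, 0.036) 65 0.0898 0.0901
z (0.028, 0.045) 455 0.0858 0.0856
```

View pics/z.png

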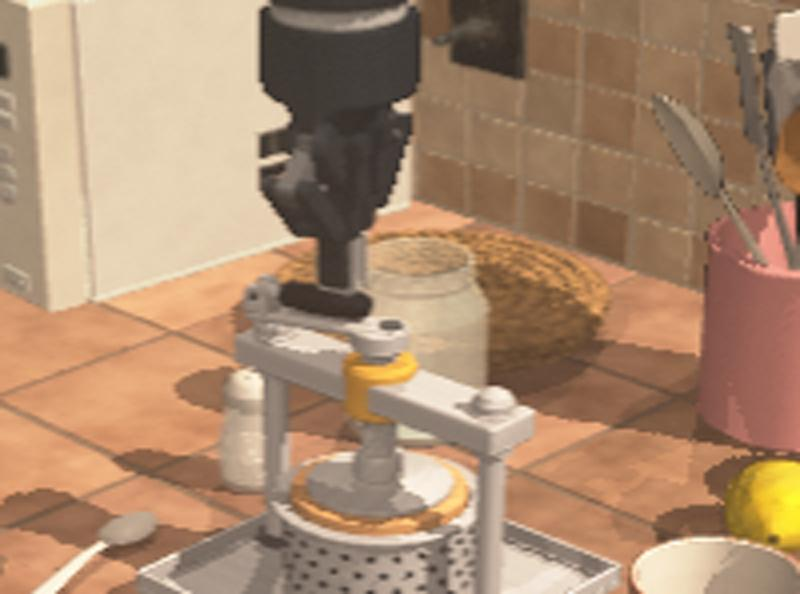

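```bash
python3 -m pendant '[[[0,0,1,0,0,0],[0,0,2.5,0,0,0],[0,0,4.5,0,0,0],[0,0,6,0,0,0],[0,0,6,0,0,0],[0,0,6,0,0,0],[0,0,6,0,0,0],[0,0,6,0,0,0]]]'
python3 fr.py -609.7 scene23
python3 - <<'E'
from h import *
p,d,i=cap("wrist","wrist23");W=cloud(d,i);w=W.reshape(-1,3);hub=np.array([.4815,.162])
hsv=cv2.cvtColor(p,cv2.COLOR_BGR2HSV);dark=(p.max(2)<80).reshape(-1)
h=np.array([np.cos(np.radians(110.3)),np.sin(np.radians(110.3))]);n=np.array([-h[1],h[0]])
for a in np.arange(0,.075,.006):
    s=(w[:,:2]-hub)@h;t=(w[:,:2]-hub)@n
    m=(s>a)&(s<a+.006)&(abs(t)<.011)&(w[:,2]>.185)&(w[:,2]<.25)
    if m.sum()>4: print(round(a,3),m.sum(),"z max95 %.4f med %.4f"%(np.percentile(w[m,2],95),np.median(w[m,2])),"t of top %.4f"%np.mean(t[m][w[m,2]>np.percentile(w[m,2],70)]))
E
```

```text
t: 30.85
eef_pos: [0.4739, 0.1814, 0.2613]
ee_rot: [0.404, 0.58, -0.404, 0.58]
contact_force: [0.3, -0.3, -0.2]
gripper_width: -0.0001
t 30.85 p [0.4739 0.1814 0.2613] q [ 0.404  0.58  -0.404  0.58 ] F [ 0.31 -0.3  -0.2 ] T [-0.02  0.02  0.01] w -0.0001
rad -0.39 tan 0.19
0.0211 109.5
z (0.028, 0.036) 70 0.0898 0.09
z (0.028, 0.045) 442 0.0854 0.0856
0.0 95 z max95 0.2130 med 0.1957 t of top 0.0021
0.006 246 z max95 0.2166 med 0.2143 t of top -0.0004
0.012 275 z max95 0.2174 med 0.2156 t of top -0.0002
0.018 305 z max95 0.2180 med 0.2161 t of top -0.0002
0.024 331 z max95 0.2179 med 0.2161 t of top -0.0001
0.03 347 z max95 0.2178 med 0.2161 t of top 0.0003
0.036 352 z max95 0.2175 med 0.2158 t of top -0.0000
0.042 332 z max95 0.2171 med 0.2154 t of top 0.0005
0.048 419 z max95 0.2163 med 0.2124 t of top 0.0003
0.054 249 z max95 0.2136 med 0.2120 t of top 0.0007
0.06 437 z max95 0.2153 med 0.2136 t of top 0.0004
0.066 474 z max95 0.2139 med 0.2095 t of top 0.0007
```

View pics/wrist23.png

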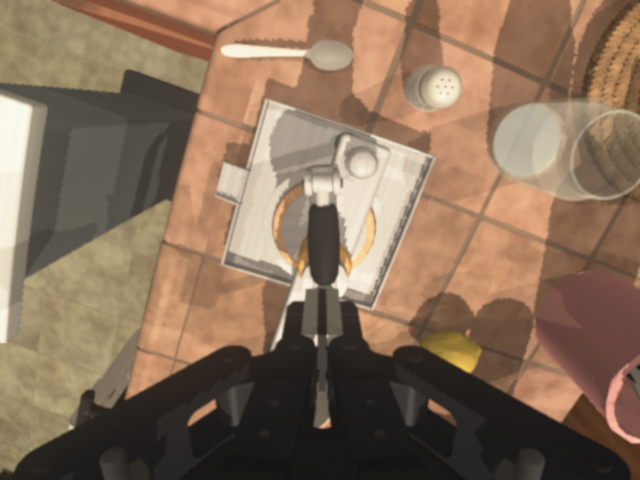

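View pics/z.png

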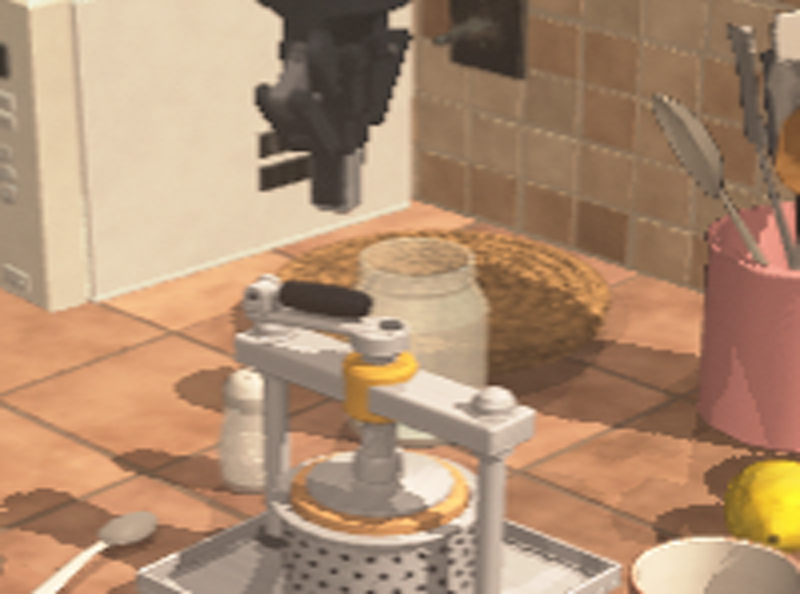

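```bash
cat > prof.py <<'E'
from h import *
import sys
def prof(n,hd,zc):
    p,d,i=load(n);w=cloud(d,i).reshape(-1,3);hub=np.array([.4815,.162])
    h=np.array([np.cos(np.radians(hd)),np.sin(np.radians(hd))]);nn=np.array([-h[1],h[0]])
    s=(w[:,:2]-hub)@h;t=(w[:,:2]-hub)@nn;o=[]
    for a in np.arange(.006,.066,.006):
        m=(s>a)&(s<a+.006)&(abs(t)<.0035)&(abs(w[:,2]-zc)<.025)
        o.append(round(1000*float(np.median(w[m,2])),1) if m.sum()>4 else None)
    print(n,o)
for a in sys.argv[1:]:
    n,h,z=a.split(",");prof(n,float(h),float(z))
E
python3 prof.py wrist1,-39.3,.225 wrist23,110.3,.21
```

```text
wrist1 [229.4, 232.2, 232.7, 232.9, 232.9, 232.5, 232.1, 231.6, 227.9, 228.6]
wrist23 [215.6, 216.4, 217.0, 217.0, 217.2, 216.8, 216.4, 214.7, 212.2, 213.2]
```

```bash
python3 wp.py wrist23; python3 -m pendant '[[[0,0,3,0,0,0],[-0.5,1,6,0,0,0],[-1,3,9,0,0,0],[-2,6,11,0,0,0],[-3,9,12,0,0,0],[-4,12,12,0,0,0],[-4,12,12,0,0,0],[-4,12,12,0,0,0]]]'
python3 - <<'E'
from h import *
st();p,d,i=cap("top","topF");cap("scene","sceneF");cap("wrist","wristF")
a=load("top0")[0]
f=lambda q:cv2.resize(q[180:340,250:490],None,fx=1.6,fy=2.4,interpolation=cv2.INTER_CUBIC)
cv2.imwrite("pics/fin.png",np.hstack([f(a),f(p)]))
q=load("sceneF")[0];cv2.imwrite("pics/finS.png",cv2.resize(q[180:360,240:500],None,fx=3,fy=3,interpolation=cv2.INTER_CUBIC))
E
```

```text
wrist23 rim 78.34 foll-rim 6.48 plate-rim 11.14 plate-foll 4.66 tilt 0.0000 -0.0021 cone -0.095 n 607 761 761
t: 31.95
eef_pos: [0.4346, 0.3008, 0.3817]
ee_rot: [0.404, 0.58, -0.404, 0.58]
contact_force: [1.5, 0.4, 0.2]
gripper_width: 0.0001
t 31.95 p [0.4346 0.3008 0.3817] q [ 0.404  0.58  -0.404  0.58 ] F [1.53 0.37 0.22] T [-0.03  0.03 -0.04] w 0.0001
```

View pics/fin.png

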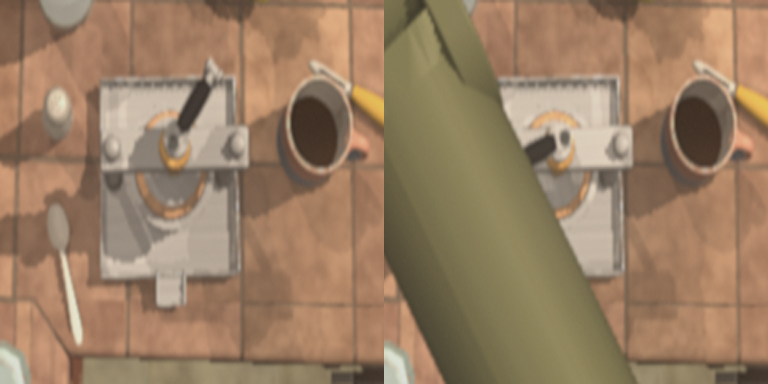

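View pics/finS.png

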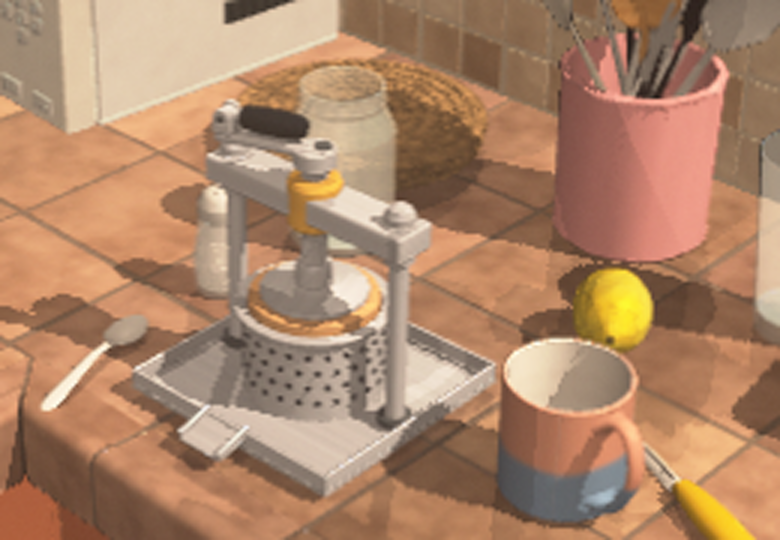

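```bash
python3 -c "
from station import order
print(order.hand_in())"
```

```text
the job is handed in; nothing more can be done
None
```

The press is wound up, its handle is folded flat again, and I handed the job in at about 32 s. How far past touch I stopped is an estimate: about a third of a turn, from readings that didn't fully agree.

- **Winding:** I swung the handle up to its stop and wound the crank clockwise about 1.58 turns (567 to 570°). The handle force began to rise at about 436°, and the follower began to sink at about 448°. So I stopped some 0.33 to 0.37 turn past touch.
- **Folding:** With the crank left alone, I folded the handle and pressed it down. Its height profile matched the first folded view to about 0.1 mm along most of the grip, apart from its two ends. The plate and follower heights didn't change while I folded.
- **Surroundings:** The last scene picture shows the salt shaker, teaspoon and mug looking undisturbed. I compared this by eye; in the last top view the arm hid the shaker and the spoon.

These readings disagreed with each other or with the description:

- **Load on the plate:** The follower sank only about 1.8 mm, roughly half of what that turn should give. At 1 mm for 30 N that means about 55 N. The handle force reached about 9 N while turning, which means about 110 N. I stopped by the angle past touch, which the handle force roughly supported.
- **Plate edge:** In the scene camera the plate's rim seemed to meet the follower later than the force and sinking showed. I took the force and sinking as the sign of touch.
- **Fingertips:** They are about 29 mm farther back than the description says. The first attempt to grip the handle closed above it, and I corrected that from the pictures.

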